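# Brush out the wash pots and set them on the drying rail

## Task

Wash-up at the repair bench: take the long brush from its rest and brush out every pot that is there, in the order white, blue, red (cleanest first): in each, down to the bottom, up past half the pot's height and down to the bottom again. Finish with the brush hung back by its collar on the rest's two prongs, head down, and every pot standing upright on the narrow drying rail, centred over its width. Leave the other things on the bench where they are.

Things in the scene. Friction and masses are not known exactly. Their poses are not given: they have to be found in the camera images.
- brush: bottle brush, 90 g. Origin at the tip of the bristle head, z along the brush to the handle. Along z, in mm: green-white rigid head d 26 (0-60), steel stem d 6 (60-115), black collar disc d 32 (115-120), round wooden handle d 18 with a black end cap (120-187). Starts hanging upright in the rest, head down, collar on the prongs; best gripped from above at z 158
- rest: fixed brush rest: grey foot, aluminium upright, and at its top two level dark prongs 12 wide, 10 thick, tops 160 above the bench, with a 16 wide slot between. Origin on the bench under the seat, z up. The slot runs along x, open at the -x end (prongs begin at x = -25; the upright is at x = 35 to 49): the stem slides in towards +x and out towards -x, collar above the prongs
- rest_seat (a point): the seat point of the rest: middle of the slot, level with the prongs' upper faces (the collar's underside rests here; the brush's origin is then 115 below this point)
- drying_rail: fixed low drying rail: an aluminium bar 360 long (its y axis), only 40 wide (its x axis), flat top 18 above the bench, on two black feet (70 x 30, 8 high, at 140 either side of the middle). Origin on the bench under the bar's middle, z up
- pot_white: white cylindrical open pot (ceramic, about 280 g; may be absent: then None), outside diameter 56, height 85, wall 4, inside diameter 48, inner floor 6 above its underside. Origin at the centre of its underside, z towards its mouth. Starts upright on the bench
- pot_blue: blue cylindrical open pot (ceramic, about 280 g; may be absent: then None), outside diameter 56, height 85, wall 4, inside diameter 48, inner floor 6 above its underside. Origin at the centre of its underside, z towards its mouth. Starts upright on the bench
- pot_red: red cylindrical open pot (ceramic, about 280 g; may be absent: then None), outside diameter 56, height 85, wall 4, inside diameter 48, inner floor 6 above its underside. Origin at the centre of its underside, z towards its mouth. Starts upright on the bench
- cleaner_bottle: white cleaner bottle with a red cap, diameter 48, 130 tall, to be left alone; origin at the middle of its underside
- screw_tray: small grey screw tray 100 x 70 x 22, to be left alone; origin at the middle of its underside
- tape_roll: orange tape roll, diameter 64, 18 high, to be left alone; origin at the middle of its underside
- flux_jar: small amber jar, diameter 44, 36 high, to be left alone; origin at the middle of its underside
- multimeter: grey multimeter lying flat, 170 x 85 x 36, to be left alone; origin at the middle of its underside
- board: green circuit board on the blue mat, 110 x 70 x 6, to be left alone; origin at the middle of its underside
- mouse: black computer mouse 100 x 60 x 30, to be left alone; origin at the middle of its underside
- screwdriver: yellow screwdriver lying flat, 170 long, to be left alone

How it is judged:
By the outcome, as a careful person would: the job done as asked, in the order asked, and still so for the second after the job is handed in, with the robot touching nothing.
Of pot_white, pot_blue, pot_red only 2 to 3 are there at a start; the rules pass over those that are not, and their reading is None.
At some moment in a run one of pot_white, pot_blue, pot_red may be knocked a few centimetres aside while the robot is not near it.
Once in a run the grip may slacken for a moment while it holds something.
It also fails if it takes over 210 s, if anything falls off the work surface, if the arm or the gripper's body presses on something with over 40 N, if the wrist force passes 120 N, or if a joint passes its speed limit or range.

## Robot

A 6-joint arm with a two-finger parallel gripper is mounted at the origin on the work surface. World frame = base frame: x ahead of the robot, y to its left, z up, the work surface at z = 0. Lengths are in m, angles in rad, forces in N, time in s.
With the tool pointing down it reaches from about 0.3 to 0.875 m from the base axis. Payload 6.4 kg.
Tool frame: the origin (TCP) lies at the very end of the fingers, on their centre line; the grasp point (between the pads) lies 19 mm behind it; z points along the fingers, y is the direction in which the jaws open and shut (so a half turn about z gives the same grasp; the last joint's range is limited). The gripper opens to 88 mm and grips with 3 to 60 N. Pads are 18 mm wide; open, the fingers measure 123 mm over their backs; the gripper's body (75 mm by 187 mm) begins 45 mm behind the grasp point.
Start: joints at [0.935, 0.181, 1.607, -0, 1.354, -0.206], TCP at [0.24, 0.523, 0.239] pointing down, gripper open.
Joint ranges: [-2.99, 2.99], [-0.89, 2.07], [0.3, 2.58], [-1.14, 4.28], [0, 2.63], [-3.12, 3.12]. Speed limits (rad/s): [2.57, 2.57, 3.01, 3.14, 3.14, 3.14].

## Interface

Orientations are given as a unit quaternion [x, y, z, w].
In Python, from workcell import manip gives the robot as it stands. The module is installed in compiled form; this text tells all that it offers.
- The arm moves only by the tool play_rows, never from a script. Its argument "targets" is one flat list of numbers, 5 for each row, row after row: the opening, from 0 (shut) to 1 (fully open), then the shift along the world's x, y, z in cm, then the turn about the world's z in rad. A call has 1 to 10 rows; each row is the pose to reach, as a shift and turn from the pose commanded when the call began; what a row does not reach only later rows make up. A row lasts 1/10 s, in which the tool goes at most 50 mm and 8.59 degrees, less where a joint would pass 70% of its speed; a pose out of reach is approached as far as the arm can. A call with a gripper value outside its range is refused whole. The fingers move at their own pace and stop on an object; the grip force is fixed at half the most. Time passes only in rows, so rows that repeat a pose let the fingers close. It gives the time, the measured TCP pose, the force and the opening at its end, in the units of the state.
- manip.observe(): the state, without advancing time (a new reading comes with each control period).
- manip.get_image(name): name is "scene" or "side" or "wrist"; returns the picture (384x512x3 uint8, blue, green, red); there is no depth.
- manip.calibration(name): a dict with "fov_y" (degrees; the focal length in pixels is half the picture's height over the tangent of half this angle, whatever the lens; pixels are square), "cx", "cy" (the principal point, pixels), "position" and "orientation" of the camera in the world; the wrist camera has in their place "mount" (4x4, takes a point from camera to tool coordinates, whose origin is the TCP and whose axes are the flange's). Camera axes: x right, y up, looking along -z (the intrinsics and any distortion apply to the point x, -y, -z); pixel columns grow to the right and rows downward; lengths in m; the calibration is good to about 2 mm. The wrist camera is an equidistant fisheye: a pixel r from the principal point sees the ray r / f radians off the axis. A picture is of the moment at which its call begins: read the wrist's pose just before it. calibration takes no time and is no camera call.
- manip.hand_in(): hands the job in, once; it reports no verdict.
The state is a dict: "clock": time; "qpos": joint angles; "joint_vel": joint speeds; "tau": joint torques, N m; "tcp_pos": TCP position; "orientation": TCP orientation; "wrist_force": force on the tool from outside, world axes, zero at the start; "ft_torque": the same for the moment, N m; "gripper_width": opening from 0.0 (shut) to 1.0 (fully open).
Only numpy, scipy, OpenCV 4.12 (cv2) and the standard library are available. Lean on these libraries where they do the work, as an engineer would, in place of code of your own. Each camera call takes 0.05 s, during which the arm holds its last target.

## Working session

There is one attempt and no reset: what is moved stays moved. The work goes in short steps, Python scripts to look and compute and a tool call to move; the robot and the scene stay as the last step left them, time stands still between calls to the robot, and variables do not carry over. Pictures are saved under pics/ and viewed, and the job is handed in when it is done.

Besides the shell and the picture viewer there is one more tool, called as name(argument=value, ...) on one line, values as JSON. play_rows: Moves the arm, as the interface text tells. Its arguments: {"type":"object","properties":{"targets":{"type":"array","items":{"type":"number"}}},"required":["targets"]}

```bash
mkdir -p pics; cat > h.py <<'E'
from workcell import manip
import numpy as np, cv2
from scipy.spatial.transform import Rotation as R
def shot(cam,name):
    st=manip.observe(); im=np.array(manip.get_image(cam)); cv2.imwrite(f'pics/{name}.png',im); np.save(f'pics/{name}.npy',im); return st,im
def ray(cam,u,v,st=None):
    c=manip.calibration(cam); f=192/np.tan(np.radians(c['fov_y'])/2)
    a=np.array([(u-c['cx'])/f,(v-c['cy'])/f])
    if cam=='wrist':
        r=np.linalg.norm(a); d=np.array([0,0,1.]) if r<1e-9 else np.r_[np.sin(r)*a/r,np.cos(r)]
        d=d*[1,-1,-1]; M=np.array(c['mount']); Rt=R.from_quat(st['orientation']).as_matrix()
        return Rt@M[:3,3]+np.array(st['tcp_pos']), Rt@M[:3,:3]@d
    d=np.array([a[0],-a[1],-1]); 
    q=np.array(c['orientation']); Rm=R.from_quat(q).as_matrix() if q.size==4 else q
    return np.array(c['position']),Rm@d
def onz(cam,u,v,z,st=None):
    o,d=ray(cam,u,v,st); return o+d*(z-o[2])/d[2]
def proj(cam,P,st=None):
    c=manip.calibration(cam); f=192/np.tan(np.radians(c['fov_y'])/2); P=np.array(P,float)
    if cam=='wrist':
        M=np.array(c['mount']); Rt=R.from_quat(st['orientation']).as_matrix()
        p=M[:3,:3].T@(Rt.T@(P-st['tcp_pos'])-M[:3,3]); p=p*[1,-1,-1]
        rr=np.hypot(p[0],p[1]); th=np.arctan2(rr,p[2]); return np.array([c['cx'],c['cy']])+f*th*p[:2]/max(rr,1e-9)
    q=np.array(c['orientation']); Rm=R.from_quat(q).as_matrix() if q.size==4 else q
    p=Rm.T@(P-c['position'])*[1,-1,-1]; return np.array([c['cx'],c['cy']])+f*p[:2]/p[2]
E
python3 - <<'E'
from h import *
print(manip.observe())
for c in ['scene','side','wrist']:
    print(c,manip.calibration(c)); shot(c,c+'0')
E
```

```text
{'clock': 0.0, 'qpos': array([ 9.34699605e-01,  1.81502179e-01,  1.60797870e+00,  7.39282838e-06,
        1.35377976e+00, -2.06305438e-01]), 'joint_vel': array([ 1.14230399e-04,  5.95139134e-04, -1.41652098e-04, -1.18665739e-05,
       -1.37630306e-03, -6.11766250e-04]), 'tau': array([ 4.07263224e-04, -4.33887434e+01, -3.41845679e+01,  7.03116436e-02,
        3.85894161e-02, -1.30049552e-04]), 'tcp_pos': array([0.23926341, 0.52228837, 0.23784614]), 'orientation': array([ 2.13246178e-01,  9.76998143e-01, -7.59625064e-04, -3.44277301e-04]), 'wrist_force': array([0.28190824, 0.45124121, 0.61596278]), 'ft_torque': array([ 0.0586772 , -0.00540816, -0.01048153]), 'gripper_width': 1.0049966509481472}
scene {'fov_y': 45.05584277078945, 'cx': 258.0713186038197, 'cy': 189.45442758709413, 'position': array([ 1.12023682, -0.57192353,  0.95775016]), 'orientation': array([0.33228067, 0.13992892, 0.34617507, 0.86612486])}
side {'fov_y': 55.83865151295156, 'cx': 254.75820118536407, 'cy': 189.14983460918648, 'position': array([ 0.33937971, -0.57761393,  0.74357728]), 'orientation': array([ 0.37695187, -0.07759955, -0.17936972,  0.90537954])}
wrist {'fov_y': 65.70646984690485, 'cx': 251.36098862534047, 'cy': 190.97002147001083, 'mount': array([[ 3.57093882e-05,  9.50186610e-01,  3.11681577e-01,
         8.13898725e-02],
       [ 9.99999980e-01, -9.51252316e-05,  1.75426903e-04,
        -9.37762854e-04],
       [ 1.96337077e-04,  3.11681564e-01, -9.50186594e-01,
        -1.46281658e-01],
       [ 0.00000000e+00,  0.00000000e+00,  0.00000000e+00,
         1.00000000e+00]])}
```

View pics/scene0.png

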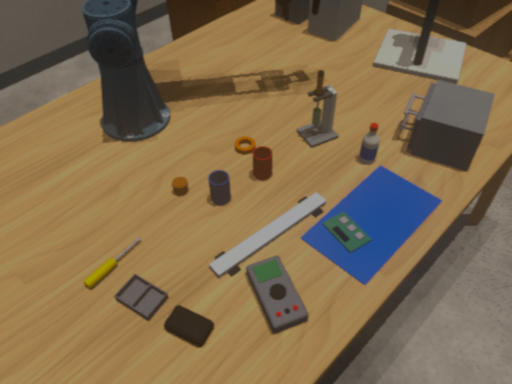

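View pics/side0.png

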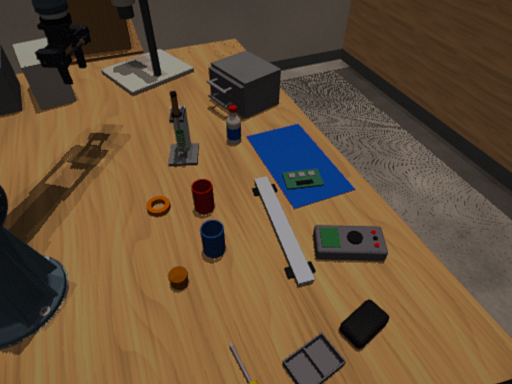

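View pics/wrist0.png

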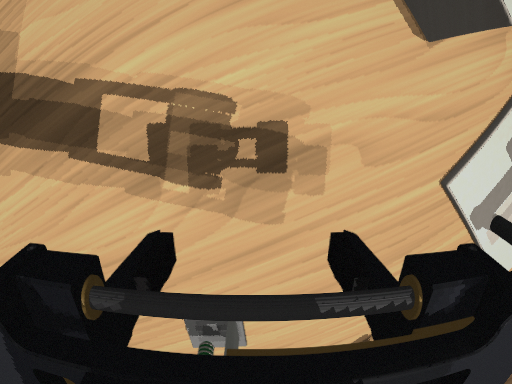

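Scene: the blue pot is at (220,187), the red pot at (262,163), and there's no white pot. The rest is at about (320,125), and the rail runs from (217,267) to (320,200). I'll zoom in to measure.

```bash
python3 - <<'E'
from h import *
s=np.load('pics/scene0.npy'); d=np.load('pics/side0.npy')
a=cv2.resize(s[60:150,280:380],None,fx=4,fy=4,interpolation=2); b=cv2.resize(d[85:175,150:250],None,fx=4,fy=4,interpolation=2)
cv2.imwrite('pics/z1.png',np.hstack([a,b]))
a=cv2.resize(s[130:290,190:340],None,fx=2.6,fy=2.6); b=cv2.resize(d[160:320,180:330],None,fx=2.6,fy=2.6)
cv2.imwrite('pics/z2.png',np.hstack([a,b]))
# masks
def blob(im,hsvlo,hsvhi,roi):
    x0,y0,x1,y1=roi; h=cv2.cvtColor(im[y0:y1,x0:x1],cv2.COLOR_BGR2HSV); m=cv2.inRange(h,hsvlo,hsvhi)
    n,l,st,c=cv2.connectedComponentsWithStats(m); i=1+np.argmax(st[1:,4]); x,y,w,hh,A=st[i]; return (x+x0,y+y0,w,hh,A)
for nm,im,rb,rr in [('scene',s,(200,160,240,215),(245,140,280,185)),('side',d,(190,210,235,265),(180,170,225,222))]:
    B=blob(im,(105,60,20),(135,255,255),rb); 
    h=blob(im,(0,150,20),(6,255,200),rr); print(nm,B,h)
    for n,bb in (('blue',B),('red',h)):
        # top-of-blob: far rim edge; bottom: near base edge
        u=bb[0]+bb[2]/2
        print(n,'far rim',onz(nm,u,bb[1],.085),'near base',onz(nm,u,bb[1]+bb[3],0))
E
```

```text
scene (np.int32(219), np.int32(184), np.int32(4), np.int32(1), np.int32(4)) (np.int32(268), np.int32(157), np.int32(1), np.int32(1), np.int32(1))
blue far rim [ 0.48018743 -0.05909563  0.085     ] near base [ 0.42067491 -0.01178949  0.        ]
red far rim [0.50110336 0.09810513 0.085     ] near base [0.44373422 0.1602165  0.        ]
side (np.int32(200), np.int32(220), np.int32(25), np.int32(38), np.int32(736)) (np.int32(192), np.int32(179), np.int32(22), np.int32(35), np.int32(508))
blue far rim [ 0.46452857 -0.02314203  0.085     ] near base [ 0.44339839 -0.06767266  0.        ]
red far rim [0.48488931 0.12243117 0.085     ] near base [0.4633095  0.07865372 0.        ]
```

View pics/z1.png

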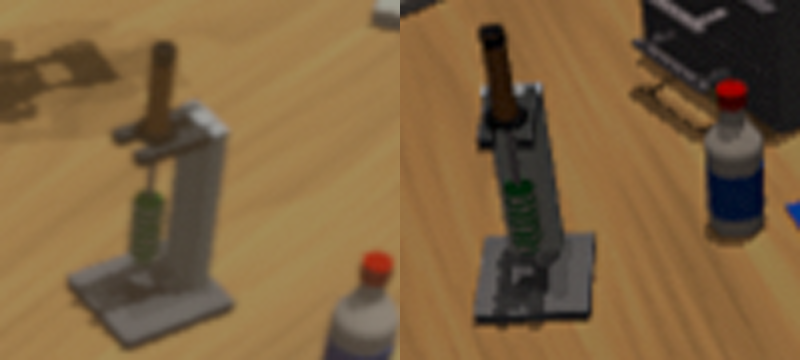

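View pics/z2.png

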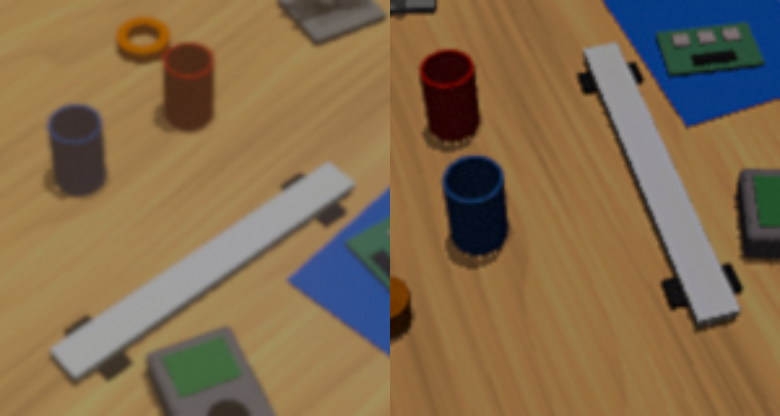

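```bash
python3 - <<'E'
from h import *
np.set_printoptions(precision=4,suppress=True)
S=lambda x,y:(x/2.6+190,y/2.6+130); D=lambda x,y:((x-390)/2.6+180,y/2.6+160)
print('blue',onz('scene',*S(76,122),.085),onz('side',*D(473,180),.085))
print('red',onz('scene',*S(189,60),.085),onz('side',*D(447,69),.085))
print('rail scene',[onz('scene',*S(*p),.018)[:2] for p in [(52,350),(78,378),(328,163),(353,185)]])
print('rail side',[onz('side',*D(*p),.018)[:2] for p in [(585,48),(617,43),(697,318),(737,307)]])
s=lambda x,y:(x/4+280,y/4+60); d=lambda x,y:((x-400)/4+150,y/4+85)
print('cap',onz('scene',*s(163,46),.232),onz('side',*d(491,33),.232))
print('head bottom',onz('scene',*s(145,260),.045),onz('side',*d(525,250),.045))
print('prongtips scene',onz('scene',*s(117,134),.16),onz('scene',*s(140,154),.16))
print('prong far scene',onz('scene',*s(215,125),.16))
print('prongtips side',onz('side',*d(482,137),.16),onz('side',*d(528,137),.16))
print('foot scene',[onz('scene',*s(*p),.012)[:2] for p in [(68,282),(127,340),(232,300),(165,250)]])
print('foot side',[onz('side',*d(*p),.012)[:2] for p in [(476,315),(588,312),(595,235),(485,233)]])
E
```

```text
blue [ 0.4583 -0.045   0.085 ] [ 0.4547 -0.0494  0.085 ]
red [0.4789 0.0986 0.085 ] [0.474  0.0959 0.085 ]
rail scene [array([ 0.6048, -0.2182]), array([ 0.6441, -0.2221]), array([0.6437, 0.1356]), array([0.6816, 0.1295])]
rail side [array([0.6414, 0.1383]), array([0.6782, 0.1322]), array([ 0.5996, -0.216 ]), array([ 0.6372, -0.2197])]
cap [0.479  0.3315 0.232 ] [0.4751 0.3268 0.232 ]
head bottom [0.483  0.3309 0.045 ] [0.4727 0.3274 0.045 ]
prongtips scene [0.4606 0.3122 0.16  ] [0.4875 0.305  0.16  ]
prong far scene [0.5053 0.3683 0.16  ]
prongtips side [0.4548 0.3159 0.16  ] [0.485  0.3036 0.16  ]
foot scene [array([0.4329, 0.3021]), array([0.509 , 0.2816]), array([0.5389, 0.372 ]), array([0.4638, 0.3839])]
foot side [array([0.424 , 0.3057]), array([0.5048, 0.2766]), array([0.5371, 0.3679]), array([0.4543, 0.4045])]
```

play_rows(targets=[1,2,-1,3,-0.15,1,5,-4,6,-0.3,1,8,-6,6,-0.45,1,11,-9,6,-0.6,1,14,-11,6,-0.75,1,17,-14,6,-0.9,1,20,-16,6,-1.05,1,22,-18,6,-1.2,1,23.8,-19.3,6,-1.35,1,23.8,-19.3,6,-1.49])

```text
clock: 1.15
tcp_pos: [0.4796, 0.3275, 0.2981]
orientation: [0.822, 0.57, -0.0, 0.0]
wrist_force: [-0.3, -0.4, 0.0]
gripper_width: 1.005
```

```bash
python3 - <<'E'
from h import *
st,im=shot('wrist','w1'); print(st['clock'],st['tcp_pos'],st['orientation'],st['wrist_force'],st['qpos'])
E
```

```text
1.15 [0.47959636 0.32754976 0.29811975] [ 8.21830688e-01  5.69731593e-01 -3.42947446e-04  3.38763080e-04] [-0.28097412 -0.35681928  0.00229871] [ 3.95396944e-01  1.50486961e-01  1.52153484e+00 -8.10141044e-04
  1.47009985e+00  7.53916319e-01]
```

View pics/w1.png

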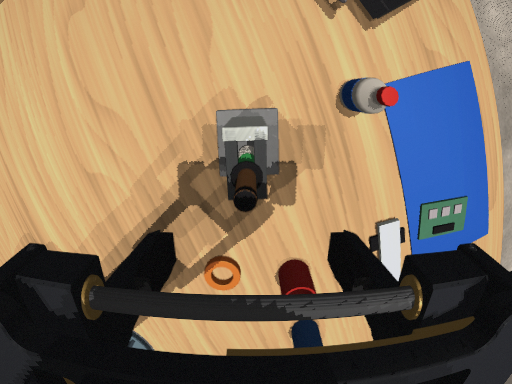

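The wrist picture shows the brush cap at about (245,200) with the slot running vertically in the image. Zooming.

```bash
python3 - <<'E'
from h import *
w=np.load('pics/w1.npy'); cv2.imwrite('pics/z3.png',cv2.resize(w[100:220,205:290],None,fx=5,fy=5,interpolation=2))
E
```

```text
(no output)
```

View pics/z3.png

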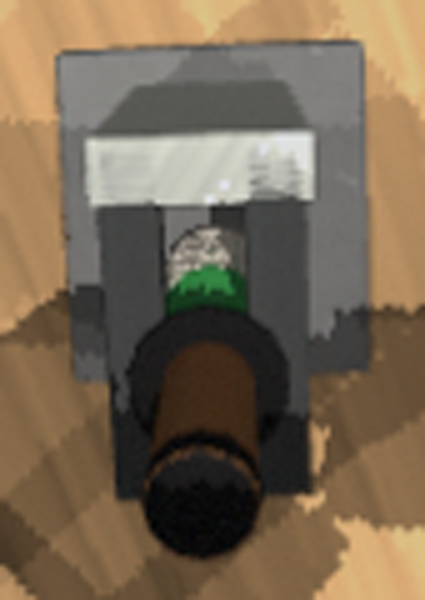

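```bash
python3 - <<'E'
from h import *
np.set_printoptions(precision=4,suppress=True)
st=manip.observe()
p=lambda x,y:(x/5+205,y/5+100)
f=lambda x,y,z:onz('wrist',*p(x,y),z,st)
print(st['tcp_pos'])
print('cap',f(203,505,.232),'collar',f(207,384,.165))
a,b,c,d=f(118,496,.16),f(308,492,.16),f(100,207,.16),f(310,205,.16); print(a,b,c,d)
m1,m2=(a+b)/2,(c+d)/2; v=(m2-m1); print('ang',np.degrees(np.arctan2(v[1],v[0])),np.linalg.norm(v),np.linalg.norm(a-b),np.linalg.norm(c-d)); v/=np.linalg.norm(v); print('seat',m1+.025*v)
E
```

```text
[0.4786 0.3284 0.2981]
cap [0.4751 0.3324 0.232 ] collar [0.4748 0.333  0.165 ]
[0.4487 0.3162 0.16  ] [0.4852 0.3032 0.16  ] [0.4677 0.3723 0.16  ] [0.5057 0.3582 0.16  ]
ang 70.43528328917397 0.05895360620998093 0.038687067863746843 0.04052545214119757
seat [0.4753 0.3332 0.16  ]
```

play_rows(targets=[1,-0.3,0.4,-2,0,1,-0.3,0.4,-5,0,1,-0.3,0.4,-8,0,1,-0.3,0.4,-10,0,1,-0.3,0.4,-11.4,0,1,-0.3,0.4,-11.4,0,1,-0.3,0.4,-11.4,0,1,-0.3,0.4,-11.4,0])

```text
clock: 2.0
tcp_pos: [0.4754, 0.3342, 0.1863]
orientation: [0.819, 0.574, 0.001, 0.0]
wrist_force: [0.3, -0.9, 0.3]
gripper_width: 0.999
```

```bash
python3 - <<'E'
from h import *
st,im=shot('wrist','w2'); print(st['clock'],st['tcp_pos'],st['orientation'],st['wrist_force'])
E
```

```text
2.0 [0.4754147  0.33420496 0.18625684] [8.18945968e-01 5.73869253e-01 1.23489002e-03 2.39659892e-04] [ 0.26839607 -0.94911165  0.29334243]
```

View pics/w2.png

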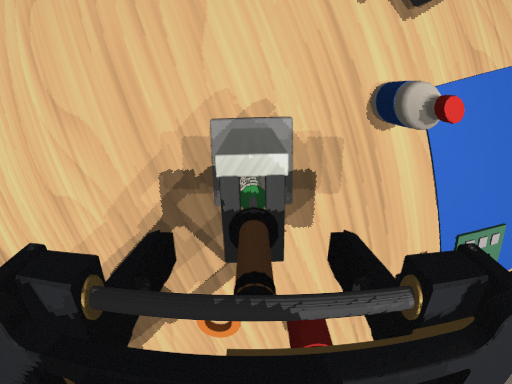

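The brush (handle at about (252,260)) is centred between the fingers. Closing.

play_rows(targets=[0.1,0,0,0,0,0.1,0,0,0,0,0.1,0,0,0,0,0.1,0,0,0,0,0.1,0,0,0,0,0.1,0,0,0,0,0.1,0,0,0,0,0.1,0,0,0,0])

```text
clock: 2.85
tcp_pos: [0.4746, 0.3337, 0.1847]
orientation: [0.819, 0.574, -0.0, -0.0]
wrist_force: [-0.4, -0.1, 0.4]
gripper_width: 0.298
```

play_rows(targets=[0.05,0,0,0,0,0.05,0,0,0,0,0.05,0,0,0,0,0.05,0,0,0,0])

```text
clock: 3.25
tcp_pos: [0.4746, 0.3337, 0.1847]
orientation: [0.819, 0.574, -0.0, -0.0]
wrist_force: [-0.4, -0.1, -1.4]
gripper_width: 0.195
```

play_rows(targets=[0.05,0,0,0.5,0,0.05,0,0,1,0,0.05,0,0,1,0,0.05,-0.3,-0.9,1,0,0.05,-0.7,-1.9,1,0,0.05,-1.2,-3.3,1,0,0.05,-1.9,-5.2,1,0,0.05,-2.7,-7.5,1,0,0.05,-2.7,-7.5,1,0,0.05,-2.7,-7.5,3,0])

```text
clock: 4.25
tcp_pos: [0.4455, 0.2572, 0.2123]
orientation: [0.82, 0.573, -0.003, -0.001]
wrist_force: [0.9, 0.1, 0.3]
gripper_width: 0.196
```

```bash
python3 - <<'E'
from h import *
st,im=shot('wrist','w3');shot('side','s3'); print(st['clock'],st['tcp_pos'],st['orientation'],st['wrist_force'])
E
```

```text
4.25 [0.445532  0.2572411 0.2123435] [ 0.81962197  0.57289841 -0.00253852 -0.0008877 ] [0.87004524 0.12877639 0.31810797]
```

View pics/w3.png

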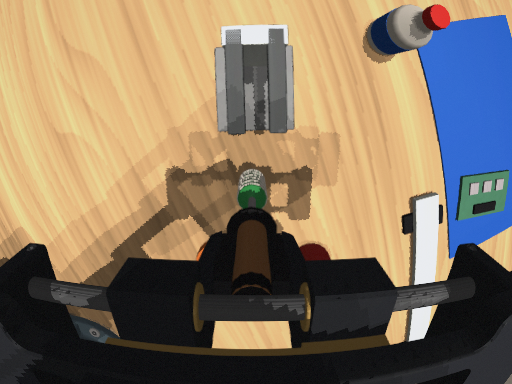

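View pics/s3.png

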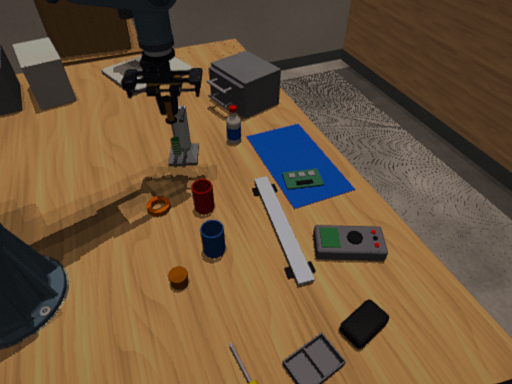

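play_rows(targets=[0.05,0,0,3,0,0.05,0,-2,5.5,0,0.05,0,-6,5.5,0,0.05,0.2,-11,5.5,0,0.05,0.4,-16,5.5,0,0.05,0.6,-21,5.5,0,0.05,0.8,-26,5.5,0,0.05,0.9,-29,5.5,0,0.05,0.9,-30.6,5.5,0,0.05,0.9,-30.6,5.5,0])

```text
clock: 5.35
tcp_pos: [0.4566, -0.0491, 0.2691]
orientation: [0.82, 0.572, -0.0, 0.0]
wrist_force: [0.4, 1.1, -0.5]
gripper_width: 0.201
```

```bash
python3 - <<'E'
from h import *
st,im=shot('wrist','w4');shot('side','s4');shot('scene','c4'); print(st['clock'],st['tcp_pos'],st['orientation'],st['wrist_force'])
cv2.imwrite('pics/z4.png',np.hstack([cv2.resize(np.load('pics/s4.npy')[100:290,150:300],None,fx=2.6,fy=2.6),cv2.resize(np.load('pics/c4.npy')[60:250,160:310],None,fx=2.6,fy=2.6)]))
E
```

```text
5.35 [ 0.45656965 -0.04913256  0.26910796] [ 8.20087027e-01  5.72238792e-01 -1.79796622e-04  2.33822339e-06] [ 0.44307312  1.11964998 -0.52356237]
```

View pics/w4.png

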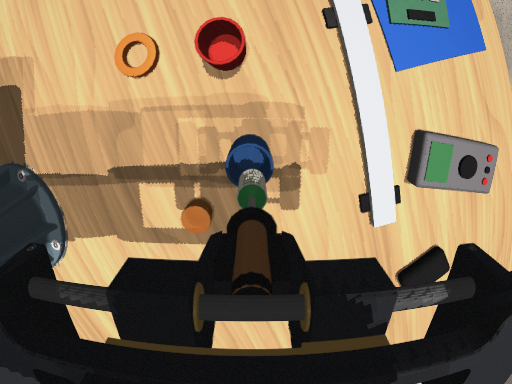

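View pics/z4.png

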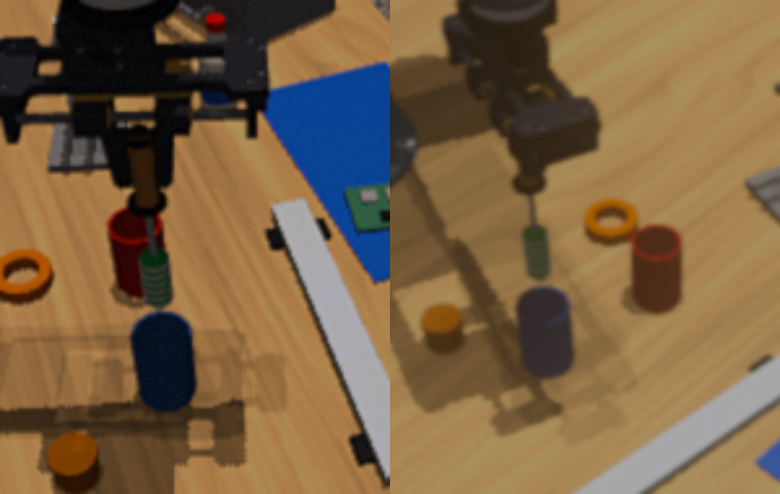

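```bash
python3 - <<'E'
from h import *
np.set_printoptions(precision=4,suppress=True)
w=np.load('pics/w4.npy'); cv2.imwrite('pics/z5.png',np.hstack([cv2.resize(w[120:220,205:295],None,fx=4.4,fy=4.4,interpolation=2),cv2.resize(w[0:100,175:265],None,fx=4.4,fy=4.4,interpolation=2)]))
E
```

```text
(no output)
```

View pics/z5.png

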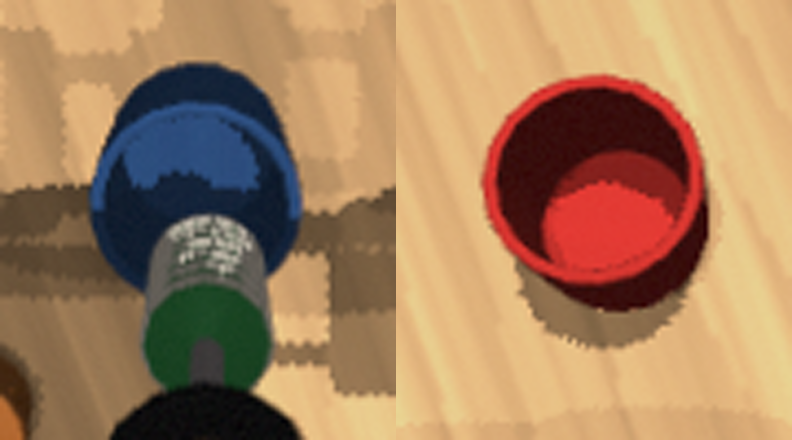

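```bash
python3 - <<'E'
from h import *
np.set_printoptions(precision=4,suppress=True)
st=manip.observe(); print(st['tcp_pos'])
print('blue',onz('wrist',249.7,166.4,.085,st),'red',onz('wrist',219.8,40.9,.085,st))
print('collar',onz('wrist',205+205/4.4,120+440/4.4,st['tcp_pos'][2]-.0197,st))
print(proj('wrist',st['tcp_pos']-[0,0,.0797],st), 'head top pred (head top pixel ~', 205+207/4.4,120+338/4.4,')')
E
```

```text
[ 0.4565 -0.0465  0.2693]
blue [ 0.4547 -0.0445  0.085 ] red [0.4728 0.1004 0.085 ]
collar [ 0.4588 -0.0397  0.2496]
[251.826  198.1193] head top pred (head top pixel ~ 252.04545454545453 196.8181818181818 )
```

play_rows(targets=[0.05,-0.15,0.1,0,0,0.05,-0.15,0.1,-2,0,0.05,-0.15,0.1,-4,0,0.05,-0.15,0.1,-6,0,0.05,-0.15,0.1,-8,0,0.05,-0.15,0.1,-10,0,0.05,-0.15,0.1,-11.3,0,0.05,-0.15,0.1,-12,0,0.05,-0.15,0.1,-12,0,0.05,-0.15,0.1,-12,0])

```text
clock: 6.5
tcp_pos: [0.4556, -0.0463, 0.1504]
orientation: [0.819, 0.574, 0.0, 0.0]
wrist_force: [0.0, 0.4, -0.3]
gripper_width: 0.191
```

```bash
python3 - <<'E'
from h import *
st,im=shot('wrist','w5');shot('side','s5');shot('scene','c5'); print(st['clock'],st['tcp_pos'],st['orientation'],st['wrist_force'])
cv2.imwrite('pics/z6.png',np.hstack([cv2.resize(np.load('pics/s5.npy')[140:290,150:250],None,fx=2.6,fy=2.6),cv2.resize(np.load('pics/c5.npy')[100:250,180:280],None,fx=2.6,fy=2.6),cv2.resize(im[120:270,200:300],None,fx=2.6,fy=2.6)]))
E
```

```text
6.5 [ 0.45562032 -0.04627043  0.15041182] [8.19019278e-01 5.73765749e-01 3.02775415e-04 4.42549666e-04] [ 0.01784571  0.37010287 -0.31904018]
```

View pics/z6.png

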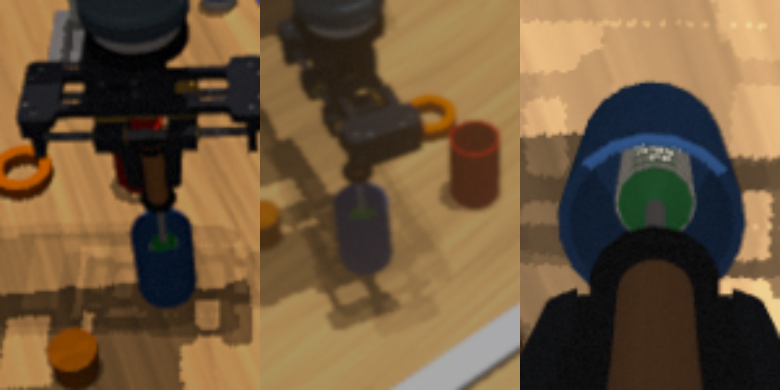

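The head is inside the blue pot and centred. Next I'll lower it in small steps to feel for the floor.

play_rows(targets=[0.05,0,0,-0.15,0,0.05,0,0,-0.3,0,0.05,0,0,-0.4,0,0.05,0,0,-0.4,0,0.05,0,0,-0.4,0])

```text
clock: 7.15
tcp_pos: [0.4551, -0.0463, 0.1457]
orientation: [0.819, 0.574, -0.0, -0.0]
wrist_force: [-0.1, -1.1, -0.4]
gripper_width: 0.197
```

play_rows(targets=[0.05,0,0,-0.1,0,0.05,0,0,-0.1,0,0.05,0,0,-0.1,0])

```text
clock: 7.45
tcp_pos: [0.4555, -0.0464, 0.1455]
orientation: [0.819, 0.574, 0.0, 0.0]
wrist_force: [-1.6, 1.1, 5.9]
gripper_width: 0.197
```

play_rows(targets=[0.05,0,0,2,0,0.05,0,0,4,0,0.05,0,0,5.5,0,0.05,0,0,5.5,0,0.05,0,0,5.5,0,0.05,0,0,3.5,0,0.05,0,0,1.5,0,0.05,0,0,0.6,0,0.05,0,0,0.1,0,0.05,0,0,0.05,0])

```text
clock: 8.45
tcp_pos: [0.4552, -0.0464, 0.1455]
orientation: [0.819, 0.574, -0.0, -0.0]
wrist_force: [-1.7, 0.7, 5.1]
gripper_width: 0.195
```

play_rows(targets=[0.05,0,0,0,0,0.05,0,0,-0.05,0,0.05,0,0,-0.05,0,0.05,0,0,-0.05,0])

```text
clock: 8.85
tcp_pos: [0.4554, -0.0464, 0.1455]
orientation: [0.819, 0.574, 0.0, 0.0]
wrist_force: [-2.2, 1.1, 6.3]
gripper_width: 0.198
```

```bash
python3 - <<'E'
from h import *
st,im=shot('wrist','w6');shot('side','s6'); print(st['clock'],st['tcp_pos'],st['orientation'],st['wrist_force'])
cv2.imwrite('pics/z7.png',np.hstack([cv2.resize(np.load('pics/s6.npy')[140:290,150:250],None,fx=2.6,fy=2.6),cv2.resize(im[120:270,200:300],None,fx=2.6,fy=2.6)]))
E
```

```text
8.85 [ 0.45536356 -0.04636787  0.14546312] [8.19121776e-01 5.73619617e-01 1.23204498e-04 1.90070968e-04] [-2.23359384  1.07091489  6.31609423]
```

View pics/z7.png

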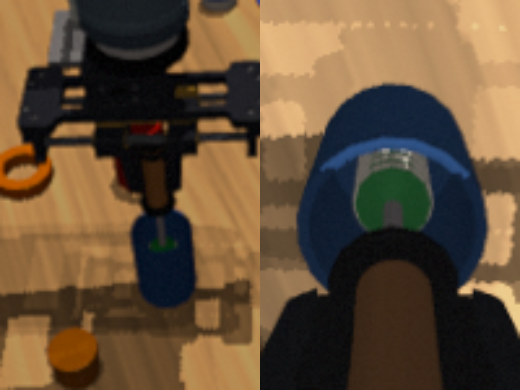

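play_rows(targets=[0.05,0,0,2,0,0.05,0,0,5,0,0.05,0,0,9,0,0.05,0,0,12.5,0,0.05,0.5,3,12.5,0,0.05,1,7,12.5,0,0.05,1.5,11,12.5,0,0.05,1.9,14.5,12.5,0,0.05,1.9,14.5,12.5,0,0.05,1.9,14.5,12.5,0])

```text
clock: 9.95
tcp_pos: [0.4739, 0.0991, 0.2694]
orientation: [0.818, 0.575, -0.0, 0.0]
wrist_force: [-0.2, 0.1, -1.3]
gripper_width: 0.19
```

```bash
python3 - <<'E'
from h import *
st,im=shot('wrist','w7');shot('side','s7');shot('scene','c7'); print(st['clock'],st['tcp_pos'],st['orientation'],st['wrist_force'])
cv2.imwrite('pics/z8.png',np.hstack([cv2.resize(np.load('pics/s7.npy')[110:270,160:250],None,fx=2.6,fy=2.6),cv2.resize(np.load('pics/c7.npy')[70:230,200:290],None,fx=2.6,fy=2.6),cv2.resize(im[120:220,205:295],None,fx=4.16,fy=4.16)[:416]]))
E
```

```text
9.95 [0.47388795 0.09911533 0.26939552] [ 8.18495953e-01  5.74512185e-01 -3.47568512e-04  5.59566704e-05] [-0.19705933  0.10071658 -1.332762  ]
```

View pics/z8.png

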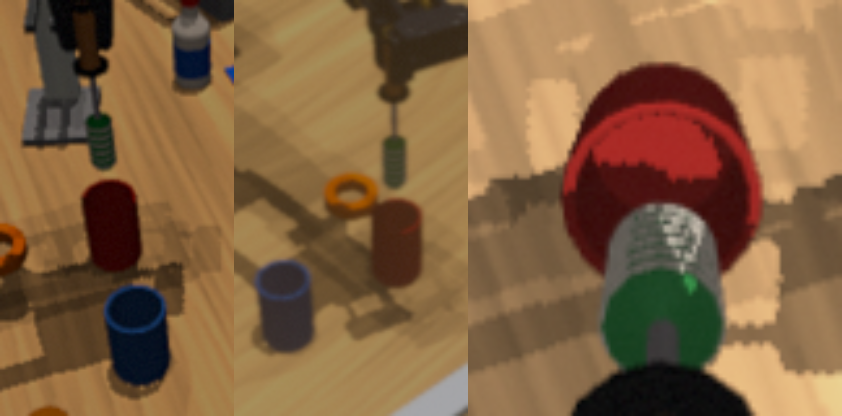

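play_rows(targets=[0.05,0,0.1,-2,0,0.05,0,0.1,-4,0,0.05,0,0.1,-6,0,0.05,0,0.1,-8,0,0.05,0,0.1,-10,0,0.05,0,0.1,-11.3,0,0.05,0,0.1,-12,0,0.05,0,0.1,-12.2,0,0.05,0,0.1,-12.3,0,0.05,0,0.1,-12.3,0])

```text
clock: 11.1
tcp_pos: [0.4747, 0.0996, 0.1474]
orientation: [0.819, 0.574, 0.001, 0.0]
wrist_force: [-0.1, 0.1, 0.0]
gripper_width: 0.195
```

play_rows(targets=[0.05,0,0,-0.1,0,0.05,0,0,-0.1,0,0.05,0,0,-0.1,0])

```text
clock: 11.4
tcp_pos: [0.4742, 0.0998, 0.146]
orientation: [0.819, 0.574, 0.0, 0.0]
wrist_force: [-0.4, 0.9, 0.2]
gripper_width: 0.199
```

```bash
python3 - <<'E'
from h import *
st,im=shot('wrist','w8');shot('side','s8');shot('scene','c8'); print(st['clock'],st['tcp_pos'],st['orientation'],st['wrist_force'])
cv2.imwrite('pics/z9.png',np.hstack([cv2.resize(np.load('pics/s8.npy')[110:270,160:250],None,fx=2.6,fy=2.6),cv2.resize(np.load('pics/c8.npy')[70:230,200:290],None,fx=2.6,fy=2.6),cv2.resize(im[120:220,205:295],None,fx=4.16,fy=4.16)[:416]]))
E
```

```text
11.4 [0.47422337 0.0997823  0.14597385] [8.19093740e-01 5.73659649e-01 1.75983729e-04 1.45433157e-04] [-0.42174017  0.8717717   0.24200446]
```

View pics/z9.png

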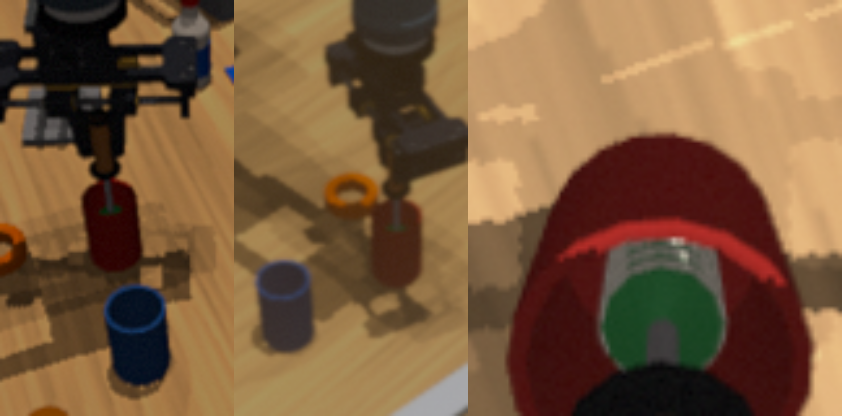

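Centred in red, about half a millimetre above contact. Lowering onto the floor.

play_rows(targets=[0.05,0,0,-0.1,0,0.05,0,0,-0.1,0,0.05,0,0,-0.1,0])

```text
clock: 11.85
tcp_pos: [0.4745, 0.0998, 0.1455]
orientation: [0.819, 0.574, 0.0, 0.0]
wrist_force: [-2.8, -0.0, 5.9]
gripper_width: 0.194
```

play_rows(targets=[0.05,0,0,2,0,0.05,0,0,4,0,0.05,0,0,5.5,0,0.05,0,0,5.5,0,0.05,0,0,5.5,0,0.05,0,0,3.5,0,0.05,0,0,1.5,0,0.05,0,0,0.6,0,0.05,0,0,0.1,0,0.05,0,0,0.05,0])

```text
clock: 12.85
tcp_pos: [0.4742, 0.0998, 0.1455]
orientation: [0.819, 0.574, -0.0, -0.0]
wrist_force: [-2.5, -0.1, 5.2]
gripper_width: 0.195
```

play_rows(targets=[0.05,0,0,0,0,0.05,0,0,-0.05,0,0.05,0,0,-0.05,0,0.05,0,0,-0.05,0])

```text
clock: 13.25
tcp_pos: [0.4744, 0.0998, 0.1455]
orientation: [0.819, 0.574, 0.0, 0.0]
wrist_force: [-2.4, -0.4, 5.9]
gripper_width: 0.195
```

play_rows(targets=[0.05,0,0,2,0,0.05,0,0,5,0,0.05,0,0,9,0,0.05,0,0,12.5,0,0.05,-0.7,4,12.5,0,0.05,-1.5,8,12.5,0,0.05,-2.1,12,12,0,0.05,-2.7,15.9,9,0,0.05,-2.7,15.9,5,0,0.05,-2.7,15.9,5,0])

```text
clock: 14.25
tcp_pos: [0.4429, 0.2586, 0.1894]
orientation: [0.818, 0.575, -0.005, -0.002]
wrist_force: [-0.9, -0.2, -2.1]
gripper_width: 0.194
```

play_rows(targets=[0.05,0,0,0,0,0.05,0,0,0,0])

```text
clock: 14.45
tcp_pos: [0.4486, 0.2584, 0.1968]
orientation: [0.819, 0.573, 0.001, 0.001]
wrist_force: [-0.1, -0.5, -0.0]
gripper_width: 0.191
```

```bash
python3 - <<'E'
from h import *
st,im=shot('wrist','w9');shot('side','s9');shot('scene','c9'); print(st['clock'],st['tcp_pos'],st['orientation'],st['wrist_force'])
cv2.imwrite('pics/z10.png',np.hstack([cv2.resize(np.load('pics/s9.npy')[60:220,140:230],None,fx=2.6,fy=2.6),cv2.resize(np.load('pics/c9.npy')[40:200,240:350],None,fx=2.6,fy=2.6),cv2.resize(im[100:260,205:305],None,fx=2.6,fy=2.6)[:416]]))
E
```

```text
14.45 [0.44856669 0.25840992 0.19676237] [8.19471276e-01 5.73118398e-01 1.36710157e-03 5.11588309e-04] [-0.08715894 -0.50372613 -0.00925536]
```

View pics/z10.png

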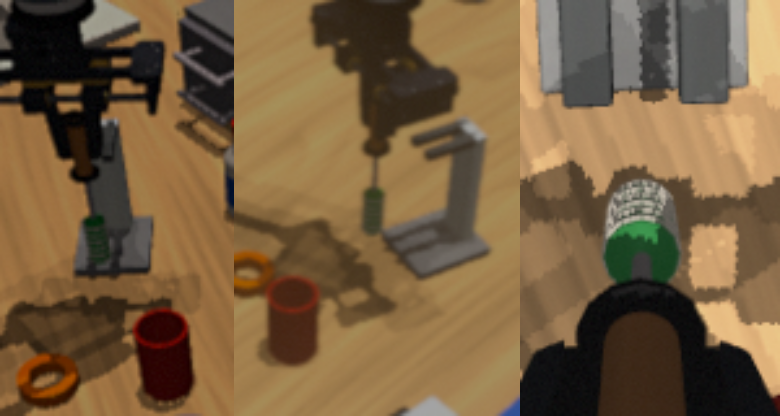

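play_rows(targets=[0.05,0.5,1.4,0,0,0.05,1.1,3,0,0,0.05,1.6,4.5,0,0,0.05,2.1,5.8,0,0,0.05,2.5,6.8,0,0,0.05,2.7,7.5,0,0,0.05,2.7,7.5,0,0,0.05,2.7,7.5,0,0])

```text
clock: 15.4
tcp_pos: [0.4739, 0.3336, 0.1945]
orientation: [0.819, 0.574, -0.0, 0.0]
wrist_force: [0.1, 0.3, -1.1]
gripper_width: 0.198
```

```bash
python3 - <<'E'
from h import *
st,im=shot('wrist','w10'); print(st['clock'],st['tcp_pos'],st['orientation'],st['wrist_force'])
cv2.imwrite('pics/z11.png',cv2.resize(im[100:300,175:325],None,fx=3,fy=3))
E
```

```text
15.4 [0.47389798 0.33359111 0.19451106] [ 8.19066082e-01  5.73699094e-01 -3.17776463e-04  3.70892558e-05] [ 0.06520368  0.34350388 -1.07076284]
```

View pics/z11.png

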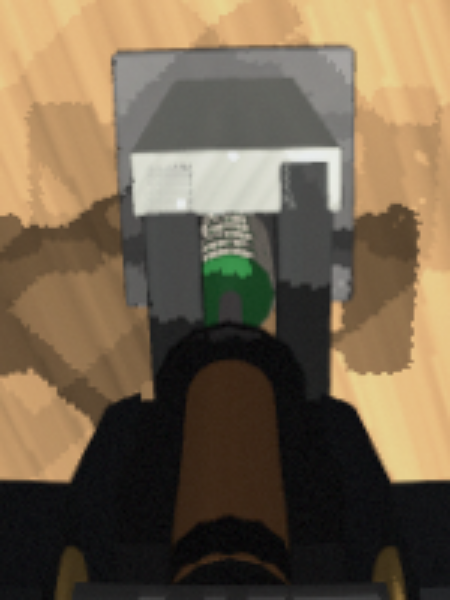

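play_rows(targets=[0.05,0.1,0,0,0,0.05,0.1,0,-0.4,0,0.05,0.1,0,-0.7,0,0.05,0.1,0,-0.9,0,0.05,0.1,0,-0.95,0,0.05,0.1,0,-0.95,0])

```text
clock: 16.05
tcp_pos: [0.475, 0.3337, 0.185]
orientation: [0.819, 0.574, -0.0, -0.0]
wrist_force: [-0.7, 0.5, -1.1]
gripper_width: 0.197
```

play_rows(targets=[0.05,0,0,-0.05,0,0.05,0,0,-0.05,0,0.05,0,0,-0.05,0])

```text
clock: 16.35
tcp_pos: [0.4751, 0.3337, 0.1848]
orientation: [0.819, 0.574, 0.0, 0.0]
wrist_force: [-0.6, -0.3, -0.8]
gripper_width: 0.198
```

play_rows(targets=[0.05,0,0,-0.05,0,0.05,0,0,-0.05,0,0.05,0,0,-0.05,0])

```text
clock: 16.65
tcp_pos: [0.4752, 0.3338, 0.1846]
orientation: [0.819, 0.574, 0.0, 0.0]
wrist_force: [-0.6, 0.0, 1.5]
gripper_width: 0.196
```

Contact felt (force up about 2.5 N). Releasing in place, then rising.

play_rows(targets=[0.3,0,0,0,0,0.4,0,0,0,0,0.6,0,0,0,0,1,0,0,0,0,1,0,0,0,0,1,0,0,0,0,1,0,0,0,0,1,0,0,0,0,1,0,0,0,0,1,0,0,0,0])

```text
clock: 17.65
tcp_pos: [0.4751, 0.3337, 0.1842]
orientation: [0.819, 0.574, 0.0, 0.0]
wrist_force: [-0.8, 1.0, -0.7]
gripper_width: 0.996
```

play_rows(targets=[1,0,0,0,0,1,0,0,0,0,1,0,0,2,0,1,0,0,5,0,1,0,0,9,0,1,0,0,12,0,1,0,0,12,0,1,0,0,12,0])

```text
clock: 18.45
tcp_pos: [0.4753, 0.3338, 0.3048]
orientation: [0.819, 0.574, 0.001, 0.0]
wrist_force: [-0.4, -0.1, -0.6]
gripper_width: 0.999
```

```bash
python3 - <<'E'
from h import *
st,im=shot('wrist','w11');s=shot('side','s11')[1];c=shot('scene','c11')[1]; print(st['clock'],st['tcp_pos'],st['orientation'],st['wrist_force'])
cv2.imwrite('pics/z12.png',np.hstack([cv2.resize(s[60:220,140:230],None,fx=2.6,fy=2.6),cv2.resize(c[40:200,240:350],None,fx=2.6,fy=2.6),cv2.resize(im[100:260,205:305],None,fx=2.6,fy=2.6)[:416]]))
E
```

```text
18.45 [0.47529344 0.33383165 0.30475753] [8.19132375e-01 5.73604025e-01 7.42196641e-04 1.51771355e-04] [-0.3953292  -0.08412455 -0.63955353]
```

View pics/z12.png

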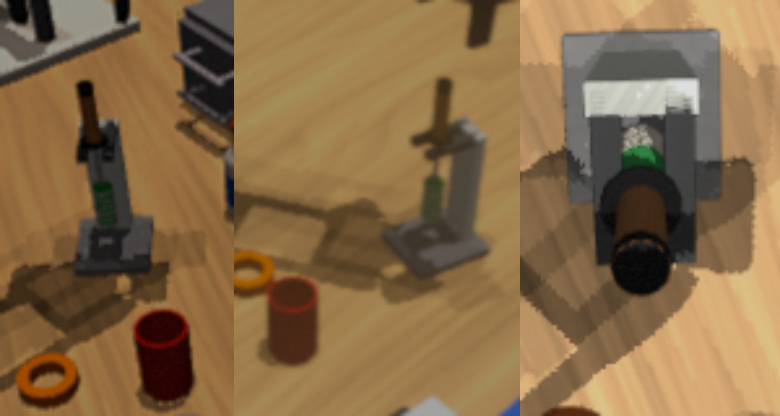

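View pics/c11.png

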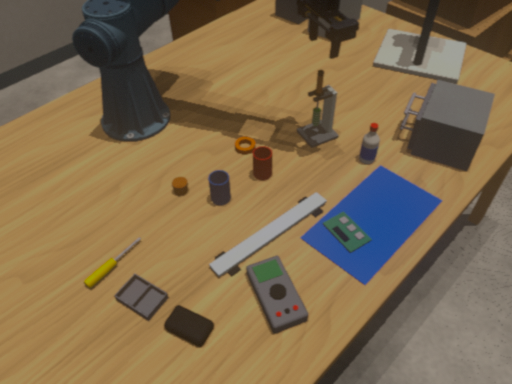

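play_rows(targets=[1,1,-3,2,0.05,1,2,-7,3,0.1,1,3,-12,3,0.15,1,4.5,-17,3,0.2,1,6,-22,3,0.24,1,7,-27,3,0.24,1,8,-32,3,0.24,1,9,-37,3,0.24,1,10,-41,3,0.24,1,11,-44,3,0.24])

```text
clock: 19.6
tcp_pos: [0.5846, -0.1096, 0.3323]
orientation: [0.745, 0.667, -0.001, -0.001]
wrist_force: [2.1, -0.2, 0.7]
gripper_width: 1.002
```

play_rows(targets=[1,0,0,0,0,1,0,0,0,0,1,0,0,0,0,1,0,0,0,0])

```text
clock: 20.0
tcp_pos: [0.5849, -0.1047, 0.334]
orientation: [0.744, 0.668, -0.0, -0.0]
wrist_force: [1.1, 0.6, 0.3]
gripper_width: 0.999
```

```bash
python3 - <<'E'
from h import *
st,im=shot('wrist','w12'); print(st['clock'],st['tcp_pos'],st['orientation'],st['joint_vel'])
import json; json.dump({k:np.array(v).tolist() for k,v in st.items()},open('w12.json','w'))
E
```

```text
20.0 [ 0.58487803 -0.1047478   0.33404482] [ 7.43941152e-01  6.68245088e-01 -2.65110722e-05 -2.51996365e-04] [ 0.00225467 -0.00452656 -0.00370046 -0.00198085  0.0017888  -0.00081141]
```

View pics/w12.png

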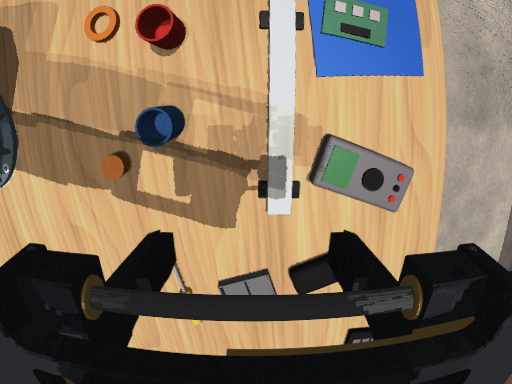

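```bash
python3 - <<'E'
from h import *
import json
np.set_printoptions(precision=4,suppress=True)
st={k:np.array(v) for k,v in json.load(open('w12.json')).items()}
im=np.load('pics/w12.npy'); cv2.imwrite('pics/z13.png',cv2.resize(im[0:220,250:310],None,fx=2.7,fy=2.7))
hs=cv2.cvtColor(im,cv2.COLOR_BGR2HSV)
L=[];Rr=[]
for v in list(range(40,90,5)):
    row=hs[v]; ok=[u for u in range(255,315) if row[u,1]<45 and row[u,2]>140]
    L.append(onz('wrist',min(ok)-.5,v,.018,st)[:2]);Rr.append(onz('wrist',max(ok)+.5,v,.018,st)[:2]); print(v,min(ok),max(ok),L[-1],Rr[-1],np.linalg.norm(L[-1]-Rr[-1]))
L=np.array(L);Rr=np.array(Rr)
pl=np.polyfit(L[:,1],L[:,0],1);pr=np.polyfit(Rr[:,1],Rr[:,0],1);print(pl,pr)
for n,p in dict(bl=(268,213.5),br=(291,214)).items(): print(n,onz('wrist',*p,.018,st))
def rimc(lo,hi,roi):
    x0,y0,x1,y1=roi; m=cv2.inRange(hs[y0:y1,x0:x1],lo,hi); c=max(cv2.findContours(m,0,2)[0],key=cv2.contourArea); return cv2.boundingRect(c),x0,y0
print(rimc((105,120,20),(125,255,255),(125,95,195,155)))
E
```

```text
40 270 294 [0.6296 0.0613] [0.6678 0.0585] 0.03834050860840232
45 270 295 [0.6287 0.0532] [0.6685 0.0504] 0.03987727880122255
50 270 295 [0.6279 0.0453] [0.6676 0.0423] 0.039872299490544716
55 269 294 [0.6255 0.0375] [0.6652 0.0345] 0.039847665318370105
60 269 295 [0.6247 0.0296] [0.666  0.0265] 0.041407555396584354
65 269 294 [0.6238 0.0218] [0.6636 0.0187] 0.03987691339157723
70 270 294 [0.6245 0.0138] [0.6628 0.0108] 0.03837948779664946
75 270 294 [0.6237 0.006 ] [0.662 0.003] 0.03841201350661267
80 270 294 [ 0.6229 -0.0017] [ 0.6612 -0.0049] 0.03845193040452811
85 270 294 [ 0.6221 -0.0095] [ 0.6605 -0.0127] 0.038499244875272336
[0.1022 0.6227] [0.1187 0.6618]
bl [ 0.6    -0.2184  0.018 ]
br [ 0.6388 -0.2236  0.018 ]
((11, 11, 48, 40), 125, 95)
```

View pics/z13.png

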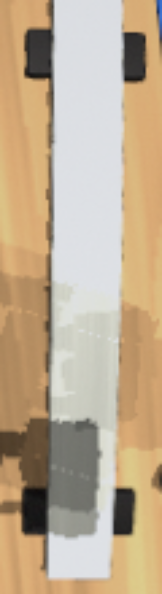

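play_rows(targets=[1,-1,2,-1,0,1,-3,5,-3,0,1,-5,9,-6,0,1,-7,13,-9,0,1,-9,17,-12,0,1,-10.5,19.5,-14,0,1,-11.0,20.4,-16,0,1,-11.0,20.4,-16,0,1,-11.0,20.4,-16,0,1,-11.0,20.4,-16,0])

```text
clock: 21.05
tcp_pos: [0.4766, 0.0972, 0.1759]
orientation: [0.745, 0.667, 0.001, 0.001]
wrist_force: [-0.3, -0.1, 0.5]
gripper_width: 0.997
```

```bash
python3 - <<'E'
from h import *
st,im=shot('wrist','w13'); s=shot('side','s13')[1]; print(st['clock'],st['tcp_pos'],st['orientation'],st['joint_vel'])
cv2.imwrite('pics/z14.png',np.hstack([cv2.resize(s[130:270,120:260],None,fx=2.7,fy=2.7),cv2.resize(im[150:384,120:380],None,fx=1.615,fy=1.615)]))
E
```

```text
21.05 [0.47660533 0.09723475 0.17589052] [0.74467349 0.66742729 0.00100144 0.00109799] [-0.00976349 -0.00130229 -0.00271272  0.00091188 -0.00278124  0.00085728]
```

View pics/z14.png

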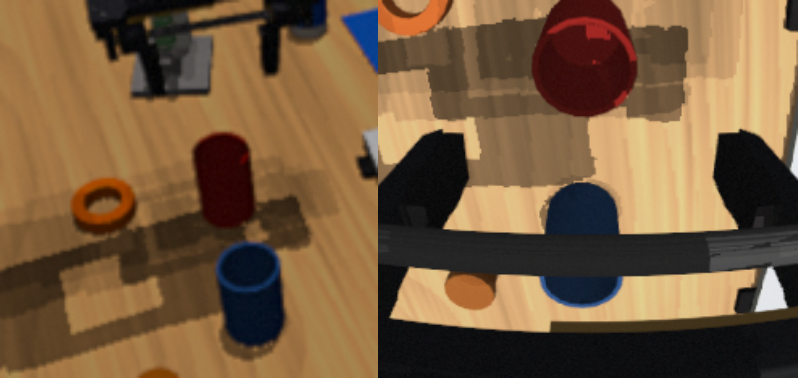

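```bash
python3 - <<'E'
from h import *
st=manip.observe(); print(st['tcp_pos'],onz('wrist',248.2,190.9,.085,st))
E
```

```text
[0.47654084 0.09695443 0.17567571] [0.47389264 0.09986849 0.085     ]
```

play_rows(targets=[1,-0.25,0.25,0,0,1,-0.25,0.25,-3,0,1,-0.25,0.25,-6,0,1,-0.25,0.25,-9,0,1,-0.25,0.25,-12,0,1,-0.25,0.25,-13.4,0,1,-0.25,0.25,-13.4,0,1,-0.25,0.25,-13.4,0])

```text
clock: 21.95
tcp_pos: [0.4731, 0.1, 0.0407]
orientation: [0.745, 0.667, 0.0, 0.0]
wrist_force: [0.1, -0.0, 0.6]
gripper_width: 0.999
```

play_rows(targets=[0.8,0,0,0,0,0.7,0,0,0,0,0.5,0,0,0,0,0.5,0,0,0,0,0.5,0,0,0,0,0.5,0,0,0,0,0.5,0,0,0,0,0.5,0,0,0,0])

```text
clock: 22.75
tcp_pos: [0.4731, 0.1002, 0.0407]
orientation: [0.745, 0.668, 0.0, 0.0]
wrist_force: [-0.3, -0.3, 5.7]
gripper_width: 0.634
```

play_rows(targets=[0.4,0,0,0.5,0,0.4,0,0,2,0,0.4,0,0,4,0,0.4,0,0,7,0,0.4,0,0,10,0,0.4,0,0,10,0])

```text
clock: 23.35
tcp_pos: [0.475, 0.1003, 0.1437]
orientation: [0.745, 0.668, 0.002, 0.002]
wrist_force: [0.7, 0.6, -2.7]
gripper_width: 0.633
```

```bash
python3 - <<'E'
from h import *
st,im=shot('wrist','w14'); s=shot('side','s14')[1]; print(st['clock'],st['tcp_pos'],st['wrist_force'],st['gripper_width'])
cv2.imwrite('pics/z15.png',np.hstack([cv2.resize(s[110:250,120:260],None,fx=2.7,fy=2.7),cv2.resize(im[150:384,120:380],None,fx=1.615,fy=1.615)]))
E
```

```text
23.35 [0.47496402 0.10025658 0.14372037] [ 0.73581222  0.64514718 -2.70165396] 0.632874403615702
```

View pics/z15.png

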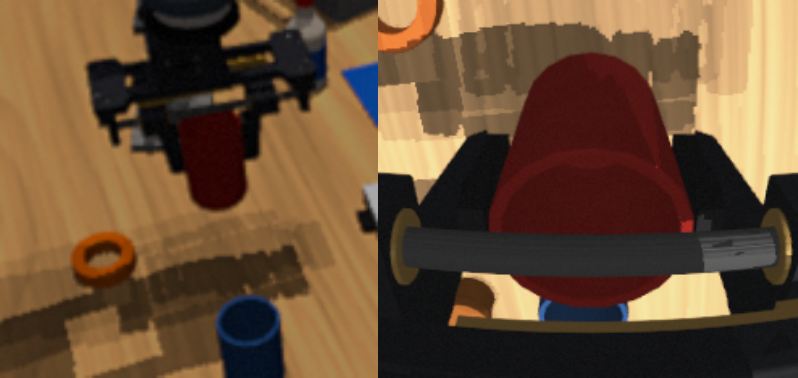

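play_rows(targets=[0.4,2,-0.5,0,0,0.4,5,-1.5,0,0,0.4,8,-2.5,0,0,0.4,11,-3.5,0,0,0.4,14,-4.5,0,0,0.4,16.5,-5,0,0,0.4,17.4,-5,0,0,0.4,17.4,-5,0,0,0.4,17.4,-5,0,0,0.4,17.4,-5,0,0])

```text
clock: 24.45
tcp_pos: [0.6451, 0.0508, 0.1395]
orientation: [0.744, 0.668, -0.001, -0.001]
wrist_force: [-0.1, -0.1, -2.8]
gripper_width: 0.632
```

```bash
python3 - <<'E'
from h import *
st,im=shot('wrist','w15'); print(st['clock'],st['tcp_pos'],st['orientation'],st['wrist_force'],st['gripper_width'])
import json; json.dump({k:np.array(v).tolist() for k,v in st.items()},open('w15.json','w'))
E
```

```text
24.45 [0.64507172 0.05083111 0.13946951] [ 7.44361526e-01  6.67776082e-01 -6.61136064e-04 -7.65537429e-04] [-0.1421038  -0.05679969 -2.7891076 ] 0.6320644107474835
```

View pics/w15.png

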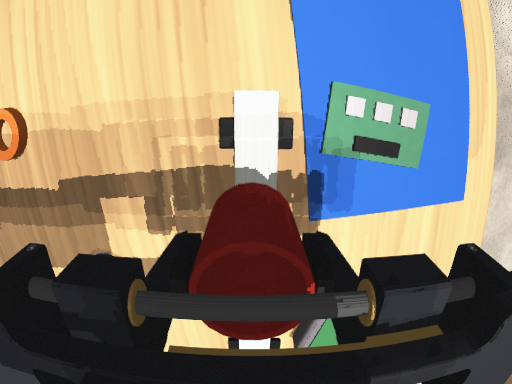

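```bash
cat > rail.py <<'E'
from h import *
def rail(im,st,vs,u0,u1,smax=50,vmin=130):
    hs=cv2.cvtColor(im,cv2.COLOR_BGR2HSV); C=[];W=[]
    for v in vs:
        ok=[u for u in range(u0,u1) if hs[v,u,1]<smax and hs[v,u,2]>vmin]
        a=onz('wrist',min(ok)-.5,v,.018,st);b=onz('wrist',max(ok)+.5,v,.018,st); C.append((a+b)/2);W.append(np.linalg.norm(a-b))
    C=np.array(C); p=np.polyfit(C[:,1],C[:,0],1); return p,np.array(W),C
E
python3 - <<'E'
from rail import *
import json
np.set_printoptions(precision=4,suppress=True)
st={k:np.array(v) for k,v in json.load(open('w15.json')).items()}
im=np.load('pics/w15.npy')
p,W,C=rail(im,st,[96,100,104,108,112,150,155,160],222,295); print(p,W,C[[0,-1]])
st2=manip.observe(); print(st2['tcp_pos'],np.polyval(p,st2['tcp_pos'][1]), np.polyval([.1103,.6423],st2['tcp_pos'][1]))
E
```

```text
[0.1129 0.6424] [0.0399 0.04   0.04   0.0401 0.0402 0.0393 0.0404 0.0405] [[0.6571 0.1311 0.018 ]
 [0.6505 0.0728 0.018 ]]
[0.6454 0.0508 0.1399] 0.6481102042728489 0.6479003242476068
```

play_rows(targets=[0.4,0.25,0,-1.5,0,0.4,0.25,0,-3,0,0.4,0.25,0,-4.5,0,0.4,0.25,0,-6,0,0.4,0.25,0,-7,0,0.4,0.25,0,-7.6,0,0.4,0.25,0,-7.6,0,0.4,0.25,0,-7.6,0])

```text
clock: 25.3
tcp_pos: [0.6495, 0.0502, 0.0645]
orientation: [0.745, 0.668, 0.0, 0.0]
wrist_force: [0.3, 0.8, -2.7]
gripper_width: 0.638
```

```bash
python3 - <<'E'
from h import *
st,im=shot('wrist','w16'); s=shot('side','s16')[1];c=shot('scene','c16')[1]; print(st['clock'],st['tcp_pos'],st['wrist_force'],st['gripper_width'])
cv2.imwrite('pics/z16.png',np.hstack([cv2.resize(s[140:290,220:340],None,fx=2.7,fy=2.7),cv2.resize(c[110:260,220:340],None,fx=2.7,fy=2.7)]))
E
```

```text
25.3 [0.64946388 0.05019934 0.06452285] [ 0.33197546  0.80047121 -2.66969455] 0.6378172298182081
```

View pics/z16.png

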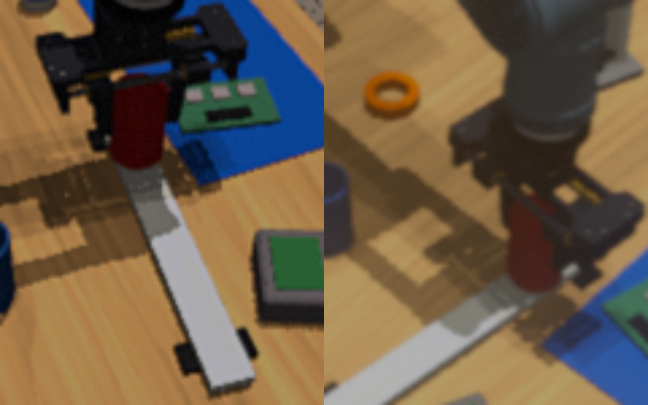

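View pics/w16.png

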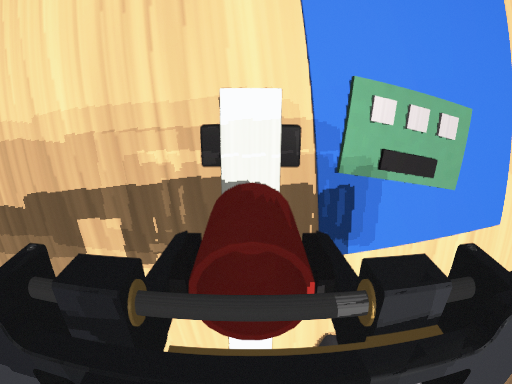

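```bash
python3 - <<'E'
from rail import *
np.set_printoptions(precision=4,suppress=True)
st=manip.observe(); im=np.load('pics/w16.npy')
p,W,C=rail(im,st,list(range(92,150,6)),203,300); print(p,W)
print(st['tcp_pos'],np.polyval(p,st['tcp_pos'][1]))
E
```

```text
[0.1206 0.6418] [0.0397 0.0398 0.0399 0.04   0.0395 0.0396 0.0404 0.0399 0.0401 0.0402]
[0.6498 0.0502 0.0652] 0.6478502013658246
```

play_rows(targets=[0.4,-0.15,0,-0.2,0,0.4,-0.15,0,-0.4,0,0.4,-0.15,0,-0.5,0,0.4,-0.15,0,-0.5,0,0.4,-0.15,0,-0.5,0,0.4,-0.15,0,-0.5,0])

```text
clock: 26.05
tcp_pos: [0.6477, 0.0502, 0.0592]
orientation: [0.745, 0.668, 0.0, 0.0]
wrist_force: [0.1, 0.8, -2.0]
gripper_width: 0.638
```

play_rows(targets=[0.4,0,0,-0.05,0,0.4,0,0,-0.05,0,0.4,0,0,-0.05,0])

```text
clock: 26.35
tcp_pos: [0.6477, 0.0502, 0.0589]
orientation: [0.745, 0.668, 0.0, 0.0]
wrist_force: [0.9, -0.4, -1.4]
gripper_width: 0.639
```

play_rows(targets=[0.4,0,0,-0.05,0,0.4,0,0,-0.05,0,0.4,0,0,-0.05,0])

```text
clock: 26.65
tcp_pos: [0.6478, 0.0502, 0.0588]
orientation: [0.745, 0.668, 0.0, 0.0]
wrist_force: [-3.2, -0.3, 4.3]
gripper_width: 0.637
```

play_rows(targets=[0.7,0,0,0,0,0.8,0,0,0,0,0.9,0,0,0,0,1,0,0,0,0,1,0,0,0,0,1,0,0,0,0,1,0,0,0,0])

```text
clock: 27.35
tcp_pos: [0.6476, 0.0502, 0.0582]
orientation: [0.745, 0.668, -0.0, -0.0]
wrist_force: [0.3, 0.2, -0.0]
gripper_width: 1.001
```

play_rows(targets=[1,0,0,2,0,1,0,0,5,0,1,0,0,9,0,1,0,0,13,0,1,0,0,17,0,1,-1,-3,18,0,1,-2,-7,18,0,1,-3,-10,18,0,1,-3,-10,18,0,1,-3,-10,18,0])

```text
clock: 28.35
tcp_pos: [0.6175, -0.0502, 0.2383]
orientation: [0.745, 0.667, 0.0, -0.0]
wrist_force: [0.5, -0.5, -0.5]
gripper_width: 1.004
```

```bash
python3 - <<'E'
from h import *
st,im=shot('wrist','w17'); s=shot('side','s17')[1];c=shot('scene','c17')[1]; print(st['clock'],st['tcp_pos'],st['wrist_force'],st['gripper_width'])
import json; json.dump({k:np.array(v).tolist() for k,v in st.items()},open('w17.json','w'))
cv2.imwrite('pics/z17.png',np.hstack([cv2.resize(s[140:290,180:330],None,fx=2.6,fy=2.6),cv2.resize(c[110:260,190:340],None,fx=2.6,fy=2.6)]))
E
```

```text
28.35 [ 0.61752339 -0.05017677  0.23830188] [ 0.46916767 -0.49596523 -0.49332356] 1.0040364971827989
```

View pics/z17.png

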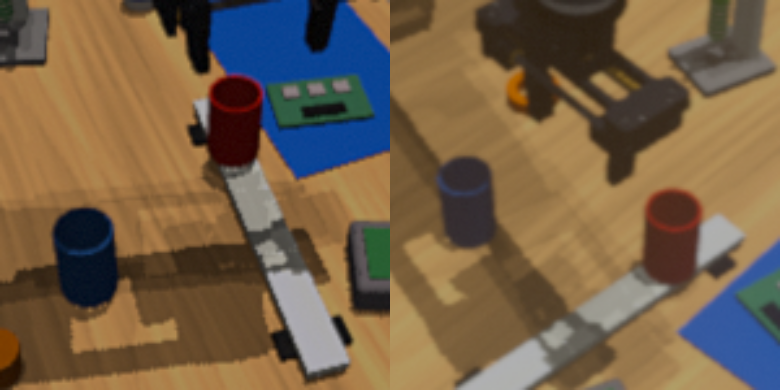

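View pics/w17.png

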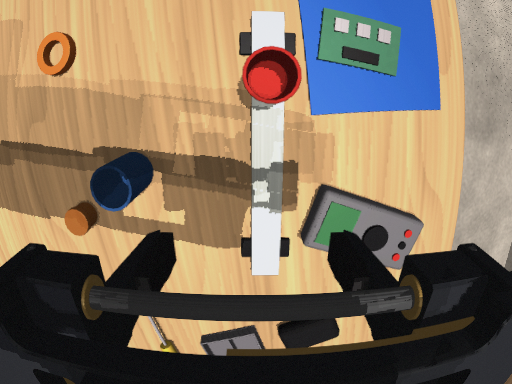

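```bash
python3 - <<'E'
from rail import *
import json
np.set_printoptions(precision=4,suppress=True)
st={k:np.array(v) for k,v in json.load(open('w17.json')).items()}; im=np.load('pics/w17.npy')
hs=cv2.cvtColor(im,cv2.COLOR_BGR2HSV); roi=hs[40:112,235:310]
m=cv2.inRange(roi,(0,120,30),(8,255,255))|cv2.inRange(roi,(172,120,30),(180,255,255)); c=max(cv2.findContours(m,0,2)[0],key=cv2.contourArea)
print(cv2.boundingRect(c),cv2.fitEllipse(c)); x,y,w,h=cv2.boundingRect(c)
e=onz('wrist',235+x+w/2-.5,75,.103,st); print('red',e)
p,W,C=rail(im,st,[20,30,34,120,130,262,268],240,300,60,120); print(p,W,'rail at',np.polyval(p,e[1]))
print('side',onz('side',180+235/2.6,140+95/2.6,.103),'scene',onz('scene',190+282/2.6,110+209/2.6,.103))
cv2.imwrite('pics/z18.png',cv2.resize(im[0:130,220:320],None,fx=4.5,fy=4.5))
E
```

```text
(7, 6, 60, 58) ((36.407676696777344, 34.54255294799805), (56.28866195678711, 58.440494537353516), 93.30595397949219)
red [0.6467 0.0483 0.103 ]
[0.1132 0.6422] [0.0412 0.0411 0.0399 0.0394 0.0396 0.0404 0.0408] rail at 0.6476935614487674
side [0.6459 0.046  0.103 ] scene [0.6499 0.0475 0.103 ]
```

View pics/z18.png

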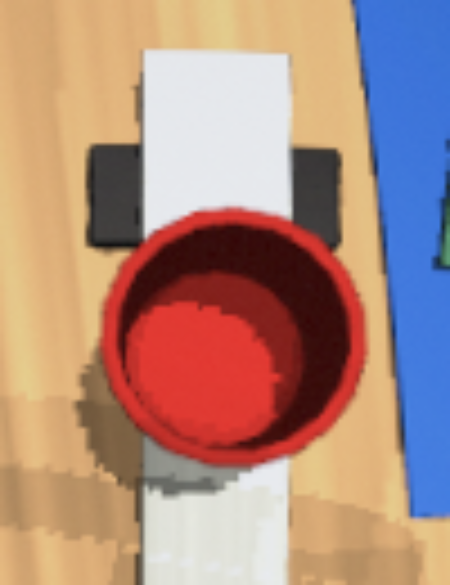

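```bash
python3 - <<'E'
from h import *
np.set_printoptions(precision=4,suppress=True)
s0=np.load('pics/side0.npy');c0=np.load('pics/scene0.npy');s=np.load('pics/s17.npy');c=np.load('pics/c17.npy')
# rail edges along image rows, clean first pictures
for cam,im,vs,u0,u1 in [('side',s0,range(185,270,6),250,320),('scene',c0,range(208,262,5),210,330)]:
    g=cv2.GaussianBlur(cv2.cvtColor(im,cv2.COLOR_BGR2HSV),(1,1),0); A=[];B=[]
    for v in vs:
        ok=[u for u in range(u0,u1) if g[v,u,1]<50 and g[v,u,2]>110]
        # largest run
        runs=np.split(ok,np.where(np.diff(ok)>2)[0]+1); r=max(runs,key=len)
        A.append(onz(cam,r[0]-.5,v,.018)[:2]);B.append(onz(cam,r[-1]+.5,v,.018)[:2])
    A=np.array(A);B=np.array(B)
    pa=np.polyfit(A[:,1],A[:,0],1);pb=np.polyfit(B[:,1],B[:,0],1)
    print(cam,pa,pb,'centre at y=.048:',(np.polyval(pa,.048)+np.polyval(pb,.048))/2,'width',(np.polyval(pb,.048)-np.polyval(pa,.048))*np.cos(.11))
cv2.imwrite('pics/z19.png',np.hstack([cv2.resize(s[160:210,250:290],None,fx=9,fy=9,interpolation=2),cv2.resize(c[175:225,275:315],None,fx=9,fy=9,interpolation=2)]))
for (cam,z,im,(x0,y0,x1,y1)) in [('side',.103,s,(250,160,290,210)),('scene',.103,c,(275,175,315,225))]:
    hs=cv2.cvtColor(im[y0:y1,x0:x1],cv2.COLOR_BGR2HSV); m=cv2.inRange(hs,(0,100,20),(9,255,255))|cv2.inRange(hs,(171,100,20),(180,255,255))
    n,l,stt,cc=cv2.connectedComponentsWithStats(m); i=1+np.argmax(stt[1:,4]); print(cam,stt[i]+[x0,y0,0,0,0])
    for row in range(0,y1-y0,6):
        q=np.where(l[row]==i)[0]; 
        if len(q): print(row+y0,q[0]+x0,q[-1]+x0)
E
```

```text
side [0.1122 0.6227] [0.1113 0.6626] centre at y=.048: 0.6480084445196876 width 0.039562237101060285
scene [0.1165 0.625 ] [0.1108 0.6663] centre at y=.048: 0.6511037415267114 width 0.04078849485816983
side [259 169  22  35 628]
172 261 278
178 261 280
184 261 279
190 261 278
196 260 278
202 263 276
scene [288 183  22  36 643]
187 289 308
193 289 309
199 291 307
205 289 306
211 288 306
217 293 304
```

View pics/z19.png

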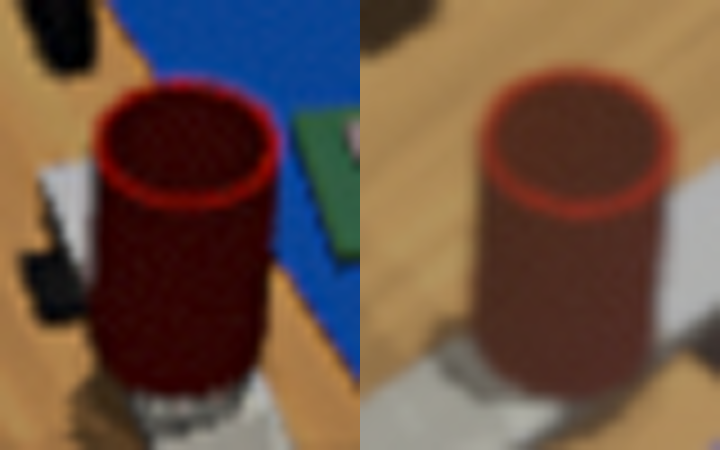

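play_rows(targets=[1,-2,0,0,0,1,-5,0.1,-1,0,1,-8,0.2,-3,0,1,-11,0.3,-5,0,1,-14,0.4,-6,0,1,-16.2,0.4,-6.3,0,1,-16.2,0.4,-6.3,0,1,-16.2,0.4,-6.3,0,1,-16.2,0.4,-6.3,0])

```text
clock: 29.4
tcp_pos: [0.4572, -0.0458, 0.176]
orientation: [0.744, 0.668, 0.001, 0.001]
wrist_force: [0.0, -0.7, 0.4]
gripper_width: 0.997
```

```bash
python3 - <<'E'
from h import *
st,im=shot('wrist','w18'); print(st['clock'],st['tcp_pos'],st['orientation'],st['joint_vel'])
import json; json.dump({k:np.array(v).tolist() for k,v in st.items()},open('w18.json','w'))
cv2.imwrite('pics/z20.png',cv2.resize(im[150:270,190:310],None,fx=4,fy=4))
E
```

```text
29.4 [ 0.45719727 -0.0457712   0.17602809] [7.44338407e-01 6.67801824e-01 5.49640731e-04 8.70031793e-04] [-0.00361511  0.00630073 -0.0016207  -0.00144542  0.00151621 -0.00144849]
```

View pics/z20.png

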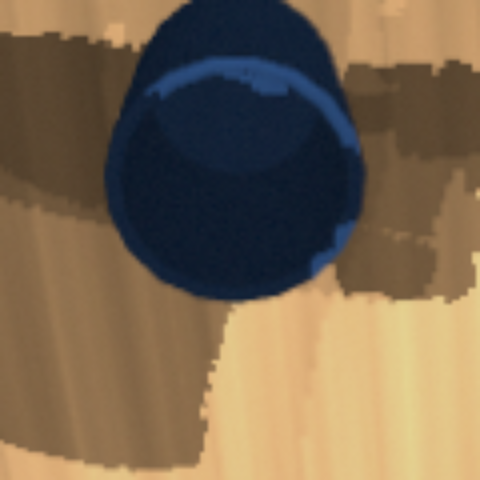

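```bash
python3 - <<'E'
from h import *
import json
st={k:np.array(v) for k,v in json.load(open('w18.json')).items()}
print(onz('wrist',248.75,194.5,.085,st),manip.observe()['tcp_pos'])
E
```

```text
[ 0.45456305 -0.04623163  0.085     ] [ 0.45708085 -0.04581837  0.17589957]
```

play_rows(targets=[1,-0.15,0,0,0,1,-0.15,0,-3,0,1,-0.15,0,-6,0,1,-0.15,0,-9,0,1,-0.15,0,-12,0,1,-0.15,0,-13.4,0,1,-0.15,0,-13.4,0,1,-0.15,0,-13.4,0])

```text
clock: 30.25
tcp_pos: [0.4545, -0.0459, 0.0415]
orientation: [0.745, 0.668, -0.0, -0.0]
wrist_force: [-0.1, -0.8, 0.9]
gripper_width: 1.002
```

play_rows(targets=[0.8,0,0,0,0,0.7,0,0,0,0,0.4,0,0,0,0,0.4,0,0,0,0,0.4,0,0,0,0,0.4,0,0,0,0,0.4,0,0,0,0,0.4,0,0,0,0])

```text
clock: 31.05
tcp_pos: [0.4545, -0.0459, 0.0416]
orientation: [0.745, 0.668, 0.0, 0.0]
wrist_force: [-0.1, 0.5, 5.7]
gripper_width: 0.617
```

play_rows(targets=[0.4,0,0,0.5,0,0.4,0,0,2,0,0.4,0,0,4,0,0.4,0,0,7,0,0.4,0,0,10,0,0.4,0,0,10,0,0.4,0,0,10,0,0.4,0,0,10,0])

```text
clock: 31.85
tcp_pos: [0.4528, -0.0453, 0.1396]
orientation: [0.745, 0.668, -0.001, -0.001]
wrist_force: [0.0, 0.2, -3.2]
gripper_width: 0.619
```

play_rows(targets=[0.4,2,-0.5,0,0,0.4,5,-1.5,0,0,0.4,8,-2.5,0,0,0.4,11,-3.4,0,0,0.4,14,-3.4,0,0,0.4,16.5,-3.4,0,0,0.4,17.9,-3.4,0,0,0.4,17.9,-3.4,0,0,0.4,17.9,-3.4,0,0,0.4,17.9,-3.4,0,0])

```text
clock: 32.85
tcp_pos: [0.6316, -0.0795, 0.1399]
orientation: [0.745, 0.668, -0.001, -0.001]
wrist_force: [0.3, -0.9, -3.0]
gripper_width: 0.618
```

```bash
python3 - <<'E'
from h import *
st,im=shot('wrist','w19'); s=shot('side','s19')[1]; print(st['clock'],st['tcp_pos'],st['orientation'],st['wrist_force'],st['gripper_width'])
import json; json.dump({k:np.array(v).tolist() for k,v in st.items()},open('w19.json','w'))
cv2.imwrite('pics/z21.png',np.hstack([im[:,60:440],cv2.resize(s[120:290,180:340],None,fx=2.26,fy=2.26)[:384]]))
E
```

```text
32.85 [ 0.63161462 -0.07945335  0.13987687] [ 0.74456142  0.6675525  -0.00074472 -0.00118188] [ 0.2500243  -0.90247345 -3.00407734] 0.6176138620100425
```

View pics/z21.png

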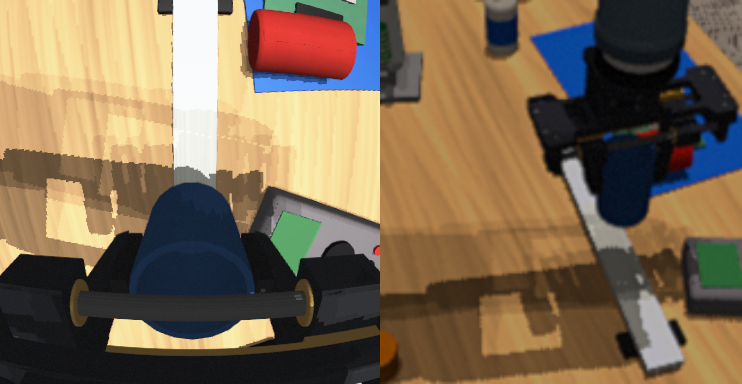

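The red pot has been knocked off the rail: it lies on its side at about (302,45) in the wrist view, partly on the board. I'll set blue down first, then recover red.

```bash
python3 - <<'E'
from rail import *
import json
np.set_printoptions(precision=4,suppress=True)
st={k:np.array(v) for k,v in json.load(open('w19.json')).items()}; im=np.load('pics/w19.npy')
p,W,C=rail(im,st,[30,40,50,60,70,80,90,100],222,290,60,120); print(p,W)
st=manip.observe(); print(st['tcp_pos'],np.polyval(p,st['tcp_pos'][1]),np.polyval([.1125,.6423],st['tcp_pos'][1]))
E
```

```text
[0.1118 0.6425] [0.0397 0.0397 0.0397 0.0397 0.0397 0.0398 0.0408 0.04  ]
[ 0.6322 -0.0796  0.1408] 0.6335985382852033 0.6333413267955794
```

play_rows(targets=[0.4,0.1,0,-1.5,0,0.4,0.1,0,-3,0,0.4,0.1,0,-4.5,0,0.4,0.1,0,-6,0,0.4,0.1,0,-7,0,0.4,0.1,0,-7.5,0,0.4,0.1,0,-7.5,0,0.4,0.1,0,-7.5,0])

```text
clock: 33.75
tcp_pos: [0.6345, -0.0799, 0.0666]
orientation: [0.745, 0.668, 0.0, 0.0]
wrist_force: [-0.5, 0.4, -2.3]
gripper_width: 0.613
```

play_rows(targets=[0.4,0,0,0,0,0.4,0,0,0,0,0.4,0,0,0,0])

```text
clock: 34.05
tcp_pos: [0.6344, -0.0799, 0.0668]
orientation: [0.745, 0.668, 0.0, 0.0]
wrist_force: [-0.6, -0.9, -2.9]
gripper_width: 0.621
```

```bash
python3 - <<'E'
from rail import *
np.set_printoptions(precision=4,suppress=True)
st,im=shot('wrist','w20'); print(st['clock'],st['tcp_pos'],st['wrist_force'])
p,W,C=rail(im,st,[10,20,30,40,50,60],210,300,60,120); print(p,W)
print(np.polyval(p,st['tcp_pos'][1]))
E
```

```text
34.05 [ 0.6344 -0.0799  0.0668] [-0.6343 -0.9462 -2.887 ]
[0.1065 0.6428] [0.0394 0.0399 0.0398 0.0398 0.0404 0.0398]
0.6342629856516369
```

View pics/w20.png

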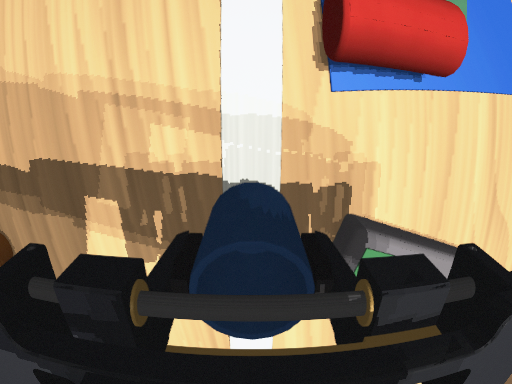

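play_rows(targets=[0.4,-0.05,0,-0.3,0,0.4,-0.05,0,-0.6,0,0.4,-0.05,0,-0.7,0,0.4,-0.05,0,-0.75,0,0.4,-0.05,0,-0.75,0])

```text
clock: 34.6
tcp_pos: [0.6336, -0.0798, 0.0597]
orientation: [0.745, 0.668, -0.0, -0.0]
wrist_force: [-3.2, 0.7, 5.6]
gripper_width: 0.617
```

play_rows(targets=[0.4,0,0,-0.05,0,0.4,0,0,-0.05,0,0.4,0,0,-0.05,0])

```text
clock: 34.9
tcp_pos: [0.6336, -0.0798, 0.0597]
orientation: [0.745, 0.668, -0.0, -0.0]
wrist_force: [-5.7, 0.9, 8.6]
gripper_width: 0.622
```

Contact. Releasing and rising.

play_rows(targets=[0.7,0,0,0.05,0,0.8,0,0,0.05,0,0.9,0,0,0.05,0,1,0,0,0.05,0,1,0,0,0.05,0,1,0,0,0.05,0,1,0,0,0.05,0])

```text
clock: 35.6
tcp_pos: [0.6336, -0.0798, 0.0586]
orientation: [0.745, 0.668, -0.0, -0.0]
wrist_force: [0.7, 0.4, 0.2]
gripper_width: 1.001
```

play_rows(targets=[1,0,0,2,0,1,0,0,5,0,1,0,0,9,0,1,0,0,13,0,1,0,0,17,0,1,0,0,20,0,1,0,-2,22,0,1,0,-4,22,0,1,0,-4,22,0,1,0,-4,22,0])

```text
clock: 36.6
tcp_pos: [0.6327, -0.1201, 0.2764]
orientation: [0.745, 0.667, -0.001, -0.002]
wrist_force: [-0.1, 0.2, 0.0]
gripper_width: 1.003
```

```bash
python3 - <<'E'
from h import *
st,im=shot('wrist','w21'); s=shot('side','s21')[1];c=shot('scene','c21')[1]; print(st['clock'],st['tcp_pos'],st['wrist_force'],st['gripper_width'])
import json; json.dump({k:np.array(v).tolist() for k,v in st.items()},open('w21.json','w'))
E
```

```text
36.6 [ 0.63265875 -0.12010572  0.2763792 ] [-0.10052749  0.15809184  0.03994032] 1.002597444600176
```

View pics/w21.png

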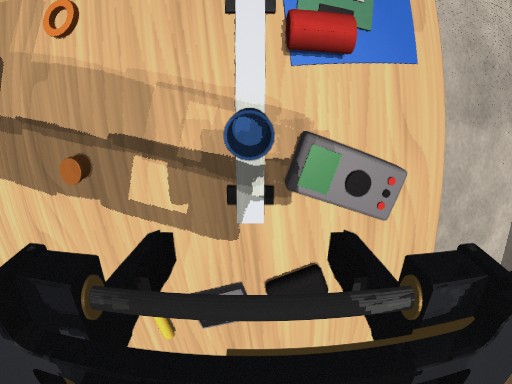

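View pics/s21.png

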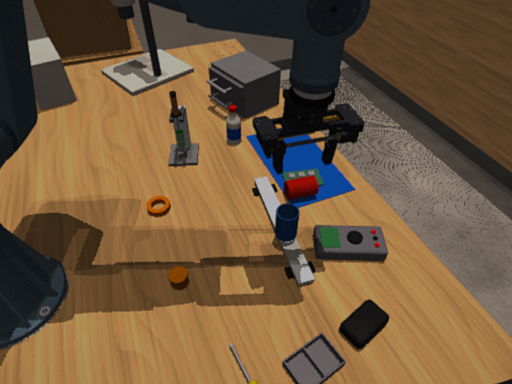

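View pics/c21.png

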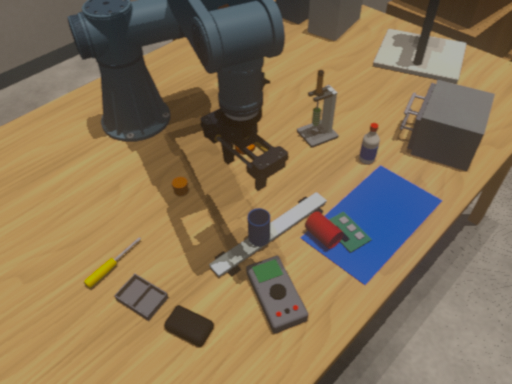

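Blue stands centred on the rail. Red lies on the mat edge at (320,32) in the wrist view. I need to know which end is its mouth and whether it touches the board.

```bash
python3 - <<'E'
from h import *
s=np.load('pics/s21.npy');c=np.load('pics/c21.npy');w=np.load('pics/w21.npy')
cv2.imwrite('pics/z22.png',np.hstack([cv2.resize(s[160:215,265:345],None,fx=4.9,fy=5.5,interpolation=2),cv2.resize(c[200:255,295:375],None,fx=4.9,fy=5.5,interpolation=2)]))
cv2.imwrite('pics/z23.png',cv2.resize(w[0:70,270:400],None,fx=6,fy=6,interpolation=2))
E
```

```text
(no output)
```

View pics/z22.png

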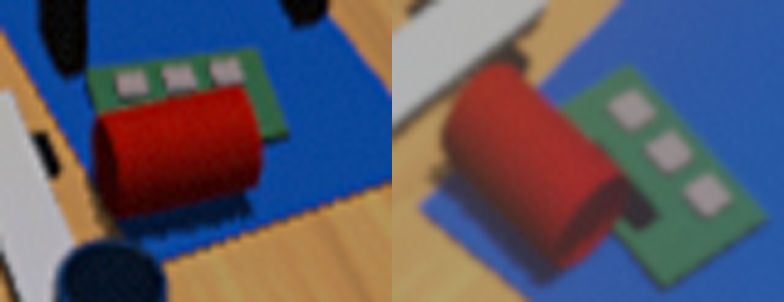

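View pics/z23.png

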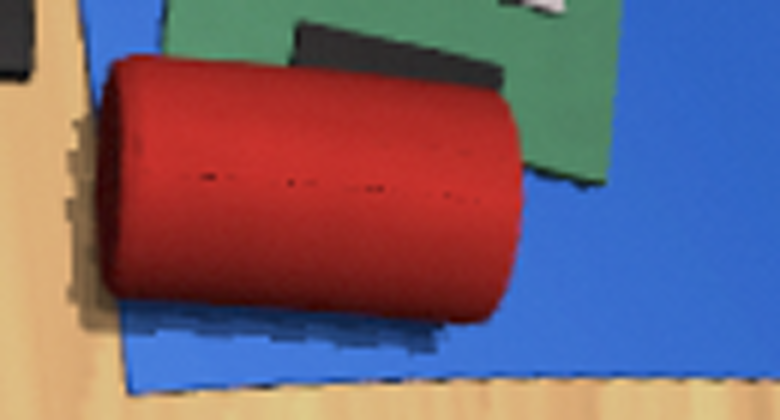

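```bash
python3 - <<'E'
from h import *
import json
np.set_printoptions(precision=4,suppress=True)
st={k:np.array(v) for k,v in json.load(open('w21.json')).items()}
for z in (.028,.034): print(onz('wrist',288,29.5,z,st),onz('wrist',355,33.5,z,st))
c0=np.load('pics/scene0.npy');c=np.load('pics/c21.npy')
for im in (c0,c):
    h=cv2.cvtColor(im,cv2.COLOR_BGR2HSV)[200:260,300:385]; m=cv2.inRange(h,(45,60,40),(90,255,255)); print(cv2.countNonZero(m),cv2.boundingRect(cv2.findNonZero(m)))
s0=np.load('pics/side0.npy');s=np.load('pics/s21.npy')
for im in (s0,s):
    h=cv2.cvtColor(im,cv2.COLOR_BGR2HSV)[160:195,275:330]; m=cv2.inRange(h,(45,60,40),(90,255,255)); print(cv2.countNonZero(m),cv2.boundingRect(cv2.findNonZero(m)))
E
```

```text
[0.6977 0.0461 0.028 ] [0.7892 0.038  0.028 ]
[0.6968 0.0448 0.034 ] [0.787  0.0368 0.034 ]
631 (24, 12, 47, 40)
487 (30, 12, 41, 40)
415 (8, 9, 41, 20)
163 (8, 9, 41, 16)
```

play_rows(targets=[1,1,1,0,-0.15,1,2,3,0,-0.3,1,3,5,0,-0.45,1,4,7,0,-0.6,1,5,9,0,-0.75,1,6,11,0,-0.9,1,7.5,13,0,-1.05,1,9,15,-1,-1.2,1,10,16.2,-2,-1.35,1,10.9,16.2,-2,-1.5])

```text
clock: 37.75
tcp_pos: [0.7417, 0.0455, 0.2553]
orientation: [1.0, -0.021, -0.002, -0.001]
wrist_force: [-0.4, -0.2, -0.6]
gripper_width: 0.999
```

play_rows(targets=[1,0,0,0,-0.05,1,0,0,0,-0.05,1,0,0,0,-0.05])

```text
clock: 38.05
tcp_pos: [0.7422, 0.0428, 0.258]
orientation: [0.999, -0.043, -0.001, -0.0]
wrist_force: [-0.0, -0.1, 0.2]
gripper_width: 0.998
```

```bash
python3 - <<'E'
from h import *
st,im=shot('wrist','w22'); s=shot('side','s22')[1]; print(st['clock'],st['tcp_pos'],st['orientation'],st['qpos'])
import json; json.dump({k:np.array(v).tolist() for k,v in st.items()},open('w22.json','w'))
cv2.imwrite('pics/z24.png',cv2.resize(im[110:270,150:350],None,fx=3.7,fy=3.7,interpolation=2))
E
```

```text
38.05 [0.7422455  0.04279397 0.25795272] [ 9.99076026e-01 -4.29739162e-02 -5.74220110e-04 -8.55393148e-05] [-1.01567975e-01  5.43596848e-01  1.09273166e+00  1.03761993e-04
  1.50642064e+00  1.55519594e+00]
```

View pics/w22.png

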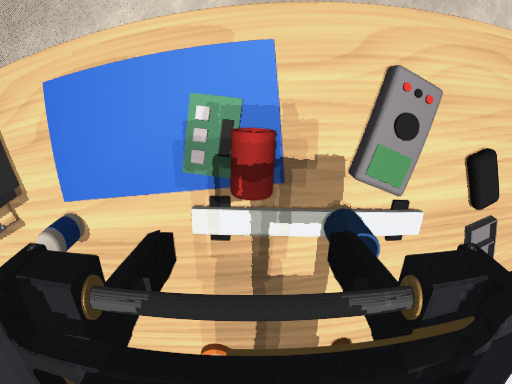

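View pics/z24.png

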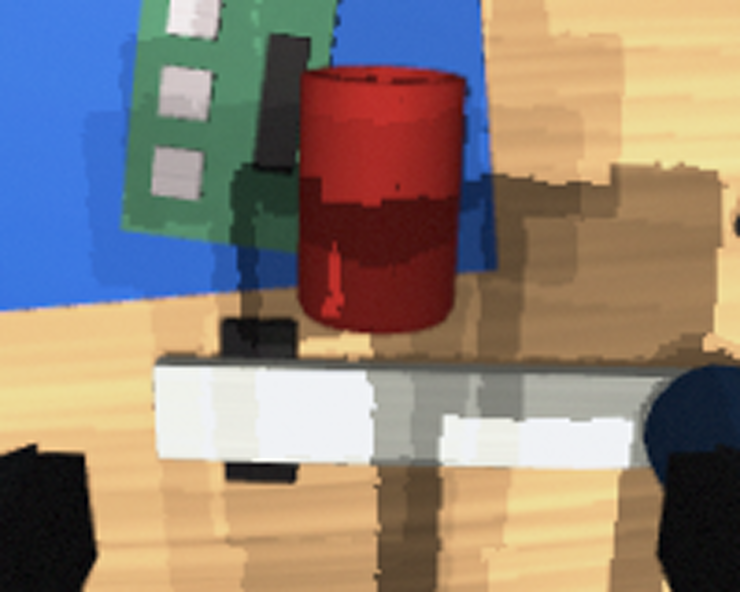

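```bash
python3 - <<'E'
from h import *
import json
np.set_printoptions(precision=4,suppress=True)
st={k:np.array(v) for k,v in json.load(open('w22.json')).items()}
f=lambda x,y,z:onz('wrist',x/3.7+150,y/3.7+110,z,st)
print('mouth top',f(383,70,.056),f(383,70,.06)); print('base',f(377,331,.028),f(377,331,.045),f(377,331,.01))
for y in (110,200,290): print('sides',f({110:303,200:300,290:298}[y],y,.034),f({110:464,200:460,290:456}[y],y,.034))
print('rail +x edge',f(370,358,.018),f(160,358,.018))
for p in [(330,30),(300,250),(122,230)]: print('board',f(*p,.006))
print('chip',f(255,165,.008),f(300,170,.008))
E
```

```text
mouth top [0.7841 0.0358 0.056 ] [0.7846 0.0358 0.06  ]
base [0.6869 0.046  0.028 ] [0.6931 0.0455 0.045 ] [0.6804 0.0466 0.01  ]
sides [0.7705 0.064  0.034 ] [0.7658 0.0097 0.034 ]
sides [0.7393 0.0683 0.034 ] [0.7346 0.0132 0.034 ]
sides [0.7069 0.0724 0.034 ] [0.7021 0.0167 0.034 ]
rail +x edge [0.6728 0.0499 0.018 ] [0.6793 0.1298 0.018 ]
board [0.7948 0.0537 0.006 ]
board [0.7137 0.0728 0.006 ]
board [0.7278 0.1399 0.006 ]
chip [0.7481 0.0858 0.008 ] [0.7447 0.0694 0.008 ]
```

play_rows(targets=[1,1.5,-0.3,-2,-0.03,1,3,-0.6,-5,-0.03,1,4.3,-0.8,-8,-0.03,1,4.3,-0.8,-11,-0.03,1,4.3,-0.8,-14,-0.03,1,4.3,-0.8,-15,-0.03,1,4.3,-0.8,-15,-0.03,1,4.3,-0.8,-15,-0.03,1,4.3,-0.8,-15,-0.03])

```text
clock: 39.05
tcp_pos: [0.7871, 0.0341, 0.1117]
orientation: [0.998, -0.059, 0.002, 0.0]
wrist_force: [-0.0, -1.1, -0.2]
gripper_width: 0.996
```

```bash
python3 - <<'E'
from h import *
st,im=shot('wrist','w23'); s=shot('side','s23')[1];c=shot('scene','c23')[1]; print(st['clock'],st['tcp_pos'],st['orientation'],st['qpos'])
import json; json.dump({k:np.array(v).tolist() for k,v in st.items()},open('w23.json','w'))
cv2.imwrite('pics/z25.png',np.hstack([im[80:384,120:380],cv2.resize(s[110:230,240:360],None,fx=2.533,fy=2.533)[:304],cv2.resize(c[160:260,290:370],None,fx=3.04,fy=3.04)[:304]]))
E
```

```text
39.05 [0.7870698  0.03412092 0.11174399] [ 9.98257237e-01 -5.89747693e-02  2.11138827e-03  8.89911551e-05] [-1.06776345e-01  7.54177892e-01  1.06542214e+00  2.46387203e-05
  1.31776616e+00  1.58203215e+00]
```

View pics/z25.png

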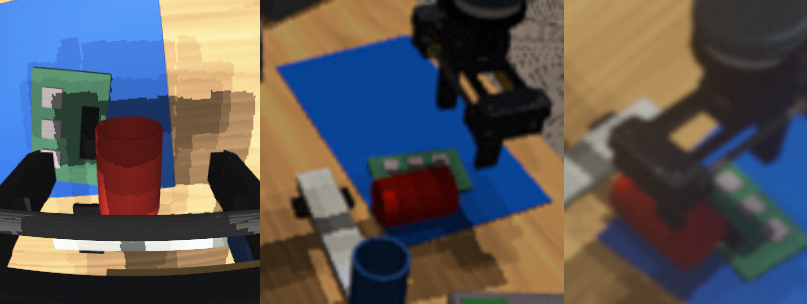

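```bash
python3 - <<'E'
from h import *
import json
np.set_printoptions(precision=4,suppress=True)
st={k:np.array(v) for k,v in json.load(open('w23.json')).items()}
im=np.load('pics/w23.npy'); cv2.imwrite('pics/z26.png',cv2.resize(im[180:310,190:310],None,fx=4.5,fy=4.5,interpolation=2))
f=lambda x,y,z:onz('wrist',x+120,y+80,z,st)
print(f(96,131,.03),f(162,129,.03),f(128,116,.002),f(128,146,.058)); print(manip.observe()['tcp_pos'])
E
```

```text
[0.7791 0.0638 0.03  ] [0.7745 0.0092 0.03  ] [0.7796 0.0372 0.002 ] [0.7753 0.0372 0.058 ]
[0.7865 0.0341 0.1108]
```

View pics/z26.png

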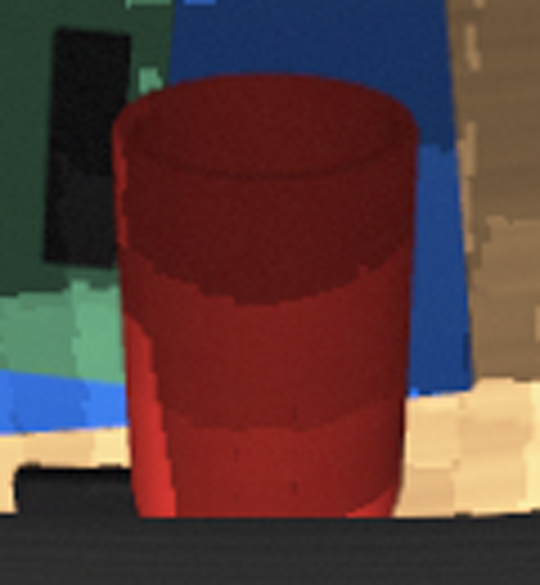

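play_rows(targets=[1,-0.65,0.2,0,0,1,-0.65,0.2,-2,0,1,-0.65,0.2,-4,0,1,-0.65,0.2,-6,0,1,-0.65,0.2,-8,0,1,-0.65,0.2,-9.2,0,1,-0.65,0.2,-9.2,0,1,-0.65,0.2,-9.2,0])

```text
clock: 40.0
tcp_pos: [0.7792, 0.0362, 0.0164]
orientation: [0.998, -0.059, -0.0, -0.0]
wrist_force: [0.1, 0.6, 0.7]
gripper_width: 0.999
```

```bash
python3 - <<'E'
from h import *
st,im=shot('wrist','w24'); s=shot('side','s24')[1]; print(st['clock'],st['tcp_pos'],st['orientation'],st['wrist_force'])
cv2.imwrite('pics/z27.png',np.hstack([cv2.resize(im[180:384,140:360],None,fx=1.8,fy=1.8),cv2.resize(s[120:225,260:375],None,fx=3.5,fy=3.5)[:367]]))
E
```

```text
40.0 [0.7791982  0.03619513 0.01638757] [ 9.98252988e-01 -5.90843273e-02 -1.17464161e-04 -1.69028143e-05] [0.05559257 0.61185243 0.65623092]
```

View pics/z27.png

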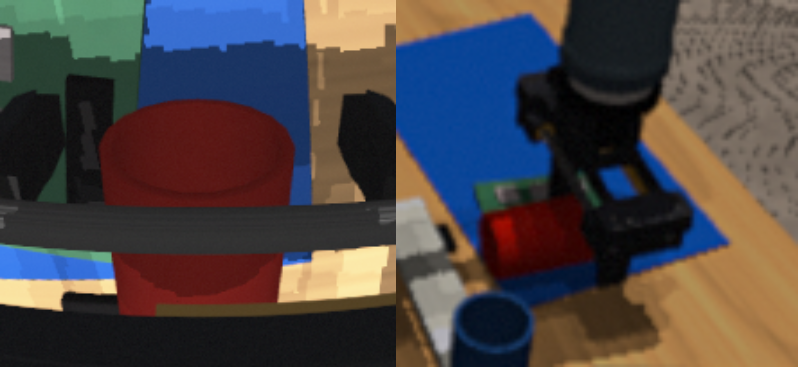

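play_rows(targets=[0.85,0,0,0,0,0.75,0,0,0,0,0.65,0,0,0,0,0.55,0,0,0,0,0.5,0,0,0,0,0.5,0,0,0,0,0.5,0,0,0,0])

```text
clock: 40.8
tcp_pos: [0.7792, 0.0363, 0.017]
orientation: [0.998, -0.059, 0.0, -0.0]
wrist_force: [0.2, 0.7, 2.3]
gripper_width: 0.633
```

play_rows(targets=[0.5,0,0,1,0,0.5,0,0,2,0,0.5,0,0,4,0,0.5,0,0,6,0,0.5,0,0,8,0,0.5,0,0,8,0,0.5,0,0,8,0])

```text
clock: 41.5
tcp_pos: [0.7798, 0.0362, 0.0984]
orientation: [0.998, -0.059, 0.001, 0.0]
wrist_force: [0.5, -0.3, -3.1]
gripper_width: 0.629
```

```bash
python3 - <<'E'
from h import *
st,im=shot('wrist','w25'); s=shot('side','s25')[1]; print(st['clock'],st['tcp_pos'],st['orientation'],st['wrist_force'])
cv2.imwrite('pics/z28.png',np.hstack([cv2.resize(im[180:384,140:360],None,fx=1.8,fy=1.8),cv2.resize(s[100:205,260:375],None,fx=3.5,fy=3.5)[:367]]))
E
```

```text
41.5 [0.77980429 0.03615953 0.09838583] [ 9.98254201e-01 -5.90507440e-02  1.24746076e-03  6.13770311e-05] [ 0.47914824 -0.30527103 -3.12768838]
```

View pics/z28.png

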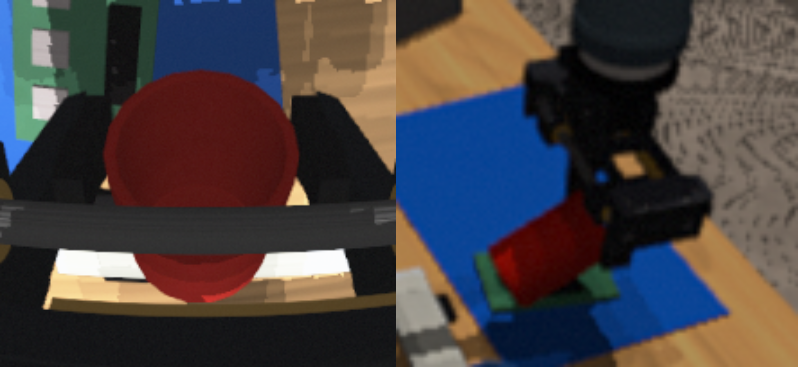

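The pot swings as hoped, base downward by about 35 degrees. I'll lift and jog it to swing further.

play_rows(targets=[0.5,0,0,5,0,0.5,0,0,8,0,0.5,0,0,4,0,0.5,0,0,8,0,0.5,0,0,4,0,0.5,0,0,8,0,0.5,0,0,4,0,0.5,0,0,8,0,0.5,0,0,8,0,0.5,0,0,8,0])

```text
clock: 42.6
tcp_pos: [0.7802, 0.0361, 0.1778]
orientation: [0.998, -0.059, 0.002, 0.0]
wrist_force: [-0.2, -0.3, -2.9]
gripper_width: 0.629
```

```bash
python3 - <<'E'
from h import *
st,im=shot('wrist','w26'); s=shot('side','s26')[1]; print(st['clock'],st['tcp_pos'],st['orientation'],st['wrist_force'])
cv2.imwrite('pics/z29.png',np.hstack([cv2.resize(im[180:384,140:360],None,fx=1.8,fy=1.8),cv2.resize(s[70:185,260:375],None,fx=3.2,fy=3.2)[:367]]))
E
```

```text
42.6 [0.78016215 0.03614575 0.17776733] [ 9.98254389e-01 -5.90375040e-02  1.65594477e-03  7.84553798e-05] [-0.19352689 -0.27659569 -2.90304997]
```

View pics/z29.png

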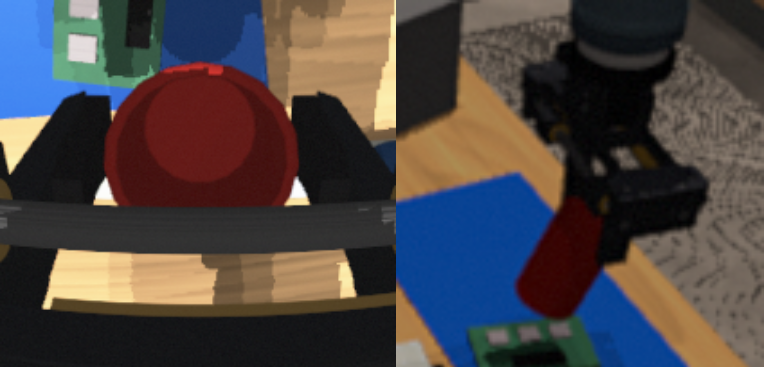

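play_rows(targets=[0.5,0,0,-4,0,0.5,0,0,1,0,0.5,0,0,-4,0,0.5,0,0,1,0,0.5,0,0,-4,0,0.5,0,0,1,0,0.5,0,0,-4,0,0.5,0,0,1,0,0.5,0,0,0,0,0.5,0,0,0,0])

```text
clock: 43.7
tcp_pos: [0.7795, 0.0362, 0.1767]
orientation: [0.998, -0.059, 0.001, 0.0]
wrist_force: [0.5, -0.4, -4.4]
gripper_width: 0.632
```

```bash
python3 - <<'E'
from h import *
st,im=shot('wrist','w27'); s=shot('side','s27')[1]; print(st['clock'],st['tcp_pos'],st['orientation'],st['wrist_force'])
cv2.imwrite('pics/z30.png',np.hstack([cv2.resize(im[180:384,140:360],None,fx=1.8,fy=1.8),cv2.resize(s[70:185,260:375],None,fx=3.2,fy=3.2)[:367]]))
E
```

```text
43.7 [0.77954767 0.03617944 0.1767338 ] [ 9.98253695e-01 -5.90651051e-02  9.34119145e-04  3.77412224e-05] [ 0.54010298 -0.35286489 -4.41416612]
```

View pics/z30.png

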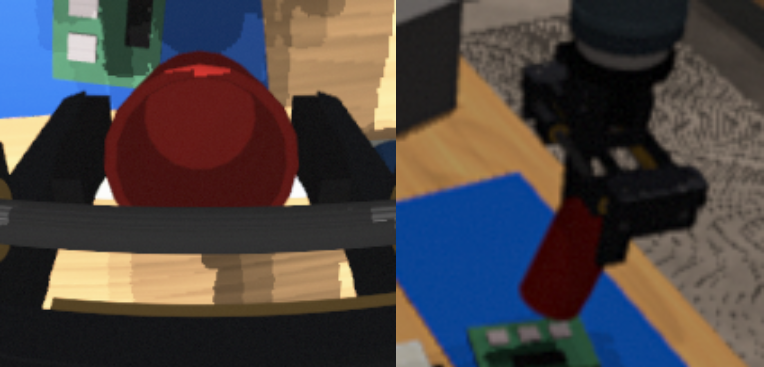

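```bash
python3 - <<'E'
from h import *
st=manip.observe()
# predict image axis for tilt theta
G=np.array([.7795,.0362,st['tcp_pos'][2]+.013]); d=np.array([-.993,.118,0])
for th in (60,65,70,75,80,85,90):
    t=np.radians(th); a=d*np.cos(t)-np.array([0,0,1])*np.sin(t); nrm=d*np.sin(t)+np.array([0,0,1])*np.cos(t)
    b=G+a*.081
    print(th,'side axis base centre',proj('side',b).round(1),'corner',proj('side',b-nrm*.028).round(1),proj('side',b+nrm*.028).round(1),'wrist floor far edge', proj('wrist',b-a*.006-nrm*.024,st).round(1),proj('wrist',b-a*.006+nrm*.024,st).round(1),'rim', proj('wrist',G-a*.004-nrm*.028,st).round(1))
E
```

```text
60 side axis base centre [303.7 164. ] corner [311.7 166.4] [295.5 161.5] wrist floor far edge [250.2 224.8] [250.2 286.5] rim [249.7 203.1]
65 side axis base centre [305.8 164.5] corner [314.2 166.2] [297.2 162.7] wrist floor far edge [250.2 216.3] [250.2 277.9] rim [249.6 203.2]
70 side axis base centre [308.  164.8] corner [316.8 165.8] [299.  163.8] wrist floor far edge [250.2 207.7] [250.2 269.2] rim [249.6 203.7]
75 side axis base centre [310.3 165. ] corner [319.4 165.3] [301.  164.7] wrist floor far edge [250.2 199.3] [250.2 260.5] rim [249.6 204.7]
80 side axis base centre [312.6 165. ] corner [322.  164.5] [303.1 165.4] wrist floor far edge [250.2 191. ] [250.2 251.7] rim [249.6 206.1]
85 side axis base centre [315.  164.8] corner [324.6 163.7] [305.4 165.9] wrist floor far edge [250.2 182.8] [250.2 243. ] rim [249.5 208. ]
90 side axis base centre [317.5 164.4] corner [327.1 162.6] [307.7 166.2] wrist floor far edge [250.2 174.8] [250.2 234.3] rim [249.5 210.4]
```

play_rows(targets=[0.5,-2,0.3,0,0,0.5,-6,1,0,0,0.5,-10,1.7,0,0,0.5,-14,2.4,0,0,0.5,-18,3,0,0,0.5,-21,3.4,-2,0,0.5,-21,3.4,-5,0,0.5,-21,3.4,-8,0,0.5,-21,3.4,-8.5,0,0.5,-21,3.4,-8.5,0])

```text
clock: 44.8
tcp_pos: [0.5684, 0.0702, 0.0916]
orientation: [0.998, -0.059, -0.001, -0.0]
wrist_force: [0.6, -0.2, -2.3]
gripper_width: 0.635
```

```bash
python3 - <<'E'
from h import *
st,im=shot('wrist','w28'); s=shot('side','s28')[1]; print(st['clock'],st['tcp_pos'],st['orientation'],st['wrist_force'])
cv2.imwrite('pics/z31.png',np.hstack([cv2.resize(im[180:384,140:360],None,fx=1.8,fy=1.8),cv2.resize(s[120:235,180:295],None,fx=3.2,fy=3.2)[:367]]))
E
```

```text
44.8 [0.56841718 0.07024763 0.09159338] [ 9.98251967e-01 -5.90984598e-02 -6.17631279e-04 -2.00324242e-05] [ 0.63115217 -0.16331605 -2.25584484]
```

View pics/z31.png

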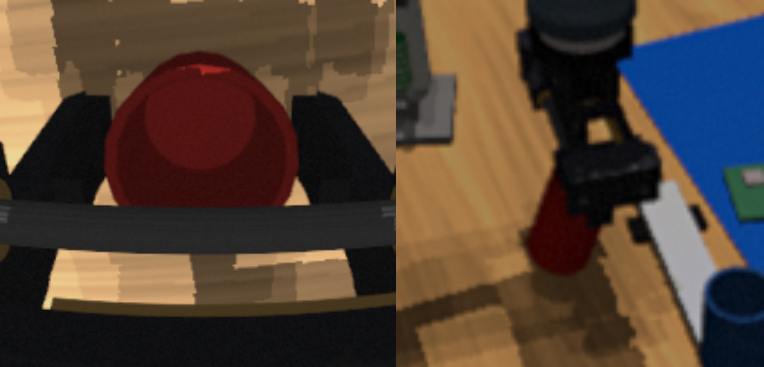

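Held, still at about 70°. Lowering to feel the bench.

play_rows(targets=[0.5,0,0,-0.7,0,0.5,0,0,-1.2,0,0.5,0,0,-1.6,0,0.5,0,0,-1.6,0,0.5,0,0,-1.6,0])

```text
clock: 45.4
tcp_pos: [0.569, 0.0702, 0.0755]
orientation: [0.998, -0.059, -0.0, -0.0]
wrist_force: [0.2, 0.7, -3.2]
gripper_width: 0.634
```

play_rows(targets=[0.5,0,0,-0.1,0,0.5,0,0,-0.2,0,0.5,0,0,-0.2,0,0.5,0,0,-0.2,0])

```text
clock: 45.8
tcp_pos: [0.5691, 0.0702, 0.0737]
orientation: [0.998, -0.059, 0.0, 0.0]
wrist_force: [0.5, 0.4, -2.5]
gripper_width: 0.636
```

play_rows(targets=[0.5,0,0,-0.1,0,0.5,0,0,-0.15,0,0.5,0,0,-0.2,0,0.5,0,0,-0.2,0])

```text
clock: 46.2
tcp_pos: [0.569, 0.0702, 0.0716]
orientation: [0.998, -0.059, -0.0, -0.0]
wrist_force: [-0.4, 0.5, -2.4]
gripper_width: 0.632
```

play_rows(targets=[0.5,0,0,-0.1,0,0.5,0,0,-0.2,0,0.5,0,0,-0.2,0,0.5,0,0,-0.2,0])

```text
clock: 46.6
tcp_pos: [0.569, 0.0702, 0.0696]
orientation: [0.998, -0.059, -0.0, 0.0]
wrist_force: [0.0, -0.5, -2.8]
gripper_width: 0.633
```

play_rows(targets=[0.5,0,0,-0.1,0,0.5,0,0,-0.15,0,0.5,0,0,-0.15,0])

```text
clock: 46.9
tcp_pos: [0.5697, 0.0702, 0.0689]
orientation: [0.998, -0.059, 0.001, 0.0]
wrist_force: [-0.4, -0.3, 2.0]
gripper_width: 0.634
```

play_rows(targets=[0.5,-0.3,0,-0.05,0,0.5,-0.6,0.1,-0.05,0,0.5,-1,0.1,-0.1,0,0.5,-1.4,0.2,-0.15,0,0.5,-1.8,0.2,-0.2,0,0.5,-2.2,0.3,-0.3,0,0.5,-2.2,0.3,-0.3,0])

```text
clock: 47.6
tcp_pos: [0.5465, 0.073, 0.0655]
orientation: [0.998, -0.059, -0.0, 0.0]
wrist_force: [-0.8, -1.0, 5.7]
gripper_width: 0.638
```

```bash
python3 - <<'E'
from h import *
st,im=shot('wrist','w29'); s=shot('side','s29')[1]; print(st['clock'],st['tcp_pos'],st['orientation'],st['wrist_force'])
cv2.imwrite('pics/z32.png',np.hstack([cv2.resize(im[180:384,140:360],None,fx=1.8,fy=1.8),cv2.resize(s[120:235,180:295],None,fx=3.2,fy=3.2)[:367]]))
E
```

```text
47.6 [0.54646011 0.07303775 0.0654833 ] [ 9.98261034e-01 -5.89473287e-02 -1.55118574e-04  3.09552036e-04] [-0.75242118 -1.03049774  5.74715312]
```

View pics/z32.png

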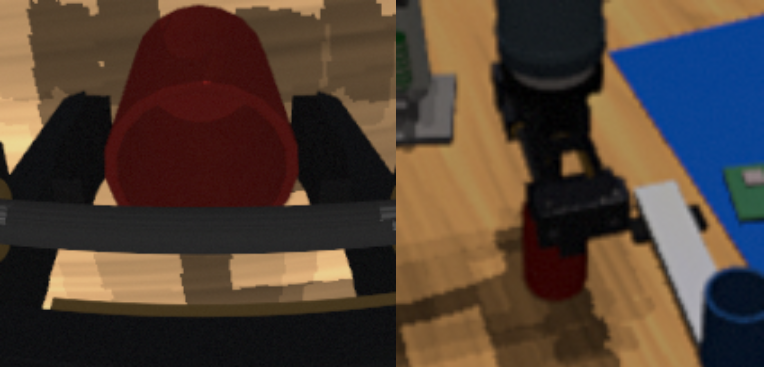

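Upright now. Pressing lightly, releasing and rising to check.

play_rows(targets=[0.5,0,0,-0.1,0,0.5,0,0,-0.1,0,0.7,0,0,-0.1,0,0.8,0,0,-0.1,0,0.9,0,0,0,0,1,0,0,0,0,1,0,0,0,0,1,0,0,0,0])

```text
clock: 48.5
tcp_pos: [0.5469, 0.0733, 0.065]
orientation: [0.998, -0.059, -0.0, -0.0]
wrist_force: [-0.6, 0.2, -0.4]
gripper_width: 0.999
```

play_rows(targets=[1,0,0,2,0,1,0,0,4,0,1,0,0,6,0,1,0,0,9,0,1,0,0,11,0,1,0,0,11,0,1,0,0,11,0])

```text
clock: 49.2
tcp_pos: [0.547, 0.0732, 0.1749]
orientation: [0.998, -0.059, 0.0, 0.0]
wrist_force: [-0.0, 0.8, -0.4]
gripper_width: 1.002
```

```bash
python3 - <<'E'
from h import *
st,im=shot('wrist','w30'); s=shot('side','s30')[1];c=shot('scene','c30')[1]; print(st['clock'],st['tcp_pos'],st['orientation'],st['wrist_force'])
import json; json.dump({k:np.array(v).tolist() for k,v in st.items()},open('w30.json','w'))
cv2.imwrite('pics/z33.png',np.hstack([cv2.resize(im[100:320,150:350],None,fx=1.8,fy=1.8),cv2.resize(s[120:235,180:295],None,fx=3.44,fy=3.44)[:396]]))
E
```

```text
49.2 [0.54699037 0.07319785 0.17485266] [ 9.98252782e-01 -5.90878016e-02  1.17310570e-04  1.51403175e-05] [-0.00947284  0.83177576 -0.44051445]
```

View pics/z33.png

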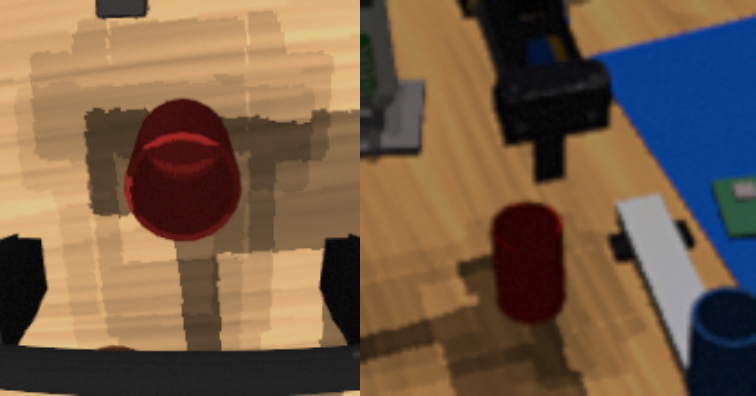

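View pics/c30.png

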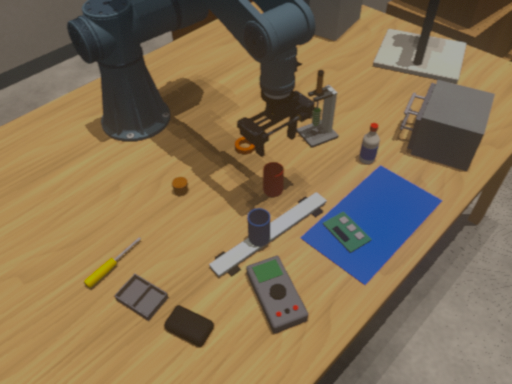

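```bash
python3 - <<'E'
from h import *
import json
st={k:np.array(v) for k,v in json.load(open('w30.json')).items()}
print(onz('wrist',251.7,203.9,.085,st),manip.observe()['tcp_pos'])
E
```

```text
[0.53847853 0.0730508  0.085     ] [0.54600367 0.0732935  0.17339605]
```

play_rows(targets=[1,0,0,0,0.15,1,0,0,0,0.3,1,0,0,0,0.45,1,0,0,0,0.6,1,0,0,0,0.75,1,0,0,0,0.9,1,0,0,0,1.05,1,0,0,0,1.2,1,0,0,0,1.35,1,0,0,0,1.5])

```text
clock: 50.35
tcp_pos: [0.5463, 0.0732, 0.1737]
orientation: [0.769, 0.64, -0.001, -0.001]
wrist_force: [-0.6, 0.3, 0.3]
gripper_width: 1.003
```

play_rows(targets=[1,0,0,0,0.08,1,0,0,0,0.08,1,0,0,0,0.08,1,0,0,0,0.08])

```text
clock: 50.75
tcp_pos: [0.5468, 0.0732, 0.1746]
orientation: [0.745, 0.667, -0.0, -0.0]
wrist_force: [-1.2, 0.2, 0.9]
gripper_width: 1.002
```

```bash
python3 - <<'E'
from h import *
import json
st,im=shot('wrist','w31');  print(st['clock'],st['tcp_pos'],st['orientation'])
json.dump({k:np.array(v).tolist() for k,v in st.items()},open('w31.json','w'))
cv2.imwrite('pics/z34.png',cv2.resize(im[150:270,190:310],None,fx=4,fy=4))
E
```

```text
50.75 [0.5468081  0.07323512 0.174639  ] [ 7.45169356e-01  6.66875095e-01 -3.27318784e-04 -3.62565916e-04]
```

View pics/z34.png

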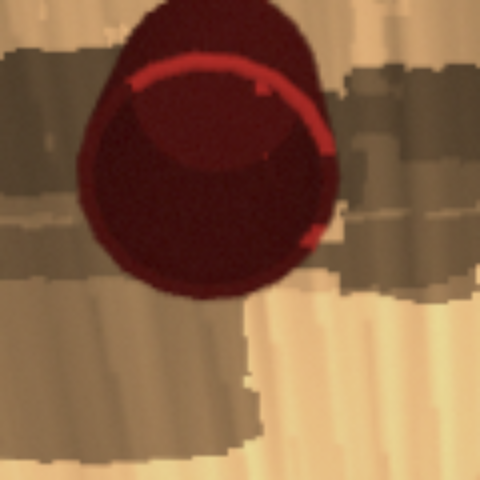

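play_rows(targets=[1,-0.75,0,0,0,1,-0.75,0,-3,0,1,-0.75,0,-6,0,1,-0.75,0,-9,0,1,-0.75,0,-12,0,1,-0.75,0,-13.3,0,1,-0.75,0,-13.3,0,1,-0.75,0,-13.3,0])

```text
clock: 51.6
tcp_pos: [0.5402, 0.0732, 0.0432]
orientation: [0.745, 0.667, 0.0, 0.0]
wrist_force: [0.3, 0.4, 0.7]
gripper_width: 1.003
```

play_rows(targets=[0.8,0,0,0,0,0.7,0,0,0,0,0.4,0,0,0,0,0.4,0,0,0,0,0.4,0,0,0,0,0.4,0,0,0,0,0.4,0,0,0,0,0.4,0,0,0,0])

```text
clock: 52.4
tcp_pos: [0.5396, 0.0733, 0.0426]
orientation: [0.745, 0.668, -0.0, -0.0]
wrist_force: [-1.7, 0.5, 5.4]
gripper_width: 0.615
```

play_rows(targets=[0.4,0,0,0.5,0,0.4,0,0,2,0,0.4,0,0,4,0,0.4,0,0,7,0,0.4,0,0,10,0,0.4,0,0,10,0,0.4,0,0,10,0])

```text
clock: 53.1
tcp_pos: [0.5399, 0.0732, 0.1429]
orientation: [0.745, 0.668, 0.001, 0.001]
wrist_force: [-0.9, -0.1, -3.6]
gripper_width: 0.618
```

play_rows(targets=[0.4,2,-0.3,0,0,0.4,5,-0.7,0,0,0.4,8,-1.1,0,0,0.4,10,-1.3,0,0,0.4,10.9,-1.3,0,0,0.4,10.9,-1.3,-3,0,0.4,10.9,-1.3,-5.5,0,0.4,10.9,-1.3,-7,0,0.4,10.9,-1.3,-7.5,0,0.4,10.9,-1.3,-7.5,0])

```text
clock: 54.1
tcp_pos: [0.6477, 0.0604, 0.0663]
orientation: [0.745, 0.668, -0.001, -0.001]
wrist_force: [-0.3, 0.3, -2.0]
gripper_width: 0.615
```

play_rows(targets=[0.4,0,0,0,0,0.4,0,0,0,0,0.4,0,0,0,0])

```text
clock: 54.4
tcp_pos: [0.6494, 0.0602, 0.0686]
orientation: [0.745, 0.668, 0.001, 0.001]
wrist_force: [0.2, -0.9, -3.1]
gripper_width: 0.622
```

```bash
python3 - <<'E'
from rail import *
np.set_printoptions(precision=4,suppress=True)
st,im=shot('wrist','w32'); s=shot('side','s32')[1]; print(st['clock'],st['tcp_pos'],st['wrist_force'])
cv2.imwrite('pics/z35.png',np.hstack([im[:,60:440],cv2.resize(s[120:290,180:340],None,fx=2.26,fy=2.26)[:384]]))
p,W,C=rail(im,st,[94,98,104,108,145,150,155],203,300,60,120); print(p,W)
print(np.polyval(p,st['tcp_pos'][1]),np.polyval([.1125,.6423],st['tcp_pos'][1]))
E
```

```text
54.4 [0.6494 0.0602 0.0686] [ 0.1606 -0.9124 -3.0831]Traceback (most recent call last):
  File "<stdin>", line 5, in <module>
  File "rail.py", line 6, in rail
    a=onz('wrist',min(ok)-.5,v,.018,st);b=onz('wrist',max(ok)+.5,v,.018,st); C.append((a+b)/2);W.append(np.linalg.norm(a-b))
                  ~~~^^^^
ValueError: min() iterable argument is empty
```

View pics/z35.png

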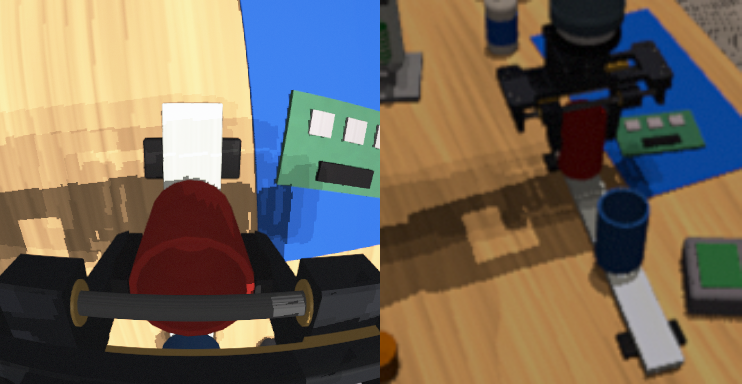

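```bash
python3 - <<'E'
from rail import *
np.set_printoptions(precision=4,suppress=True)
st=manip.observe(); im=np.load('pics/w32.npy')
p,W,C=rail(im,st,[108,114,120,126,132,145,155,165],203,300,60,120); print(p,W)
print(st['tcp_pos'],np.polyval(p,st['tcp_pos'][1]),np.polyval([.1125,.6423],st['tcp_pos'][1]))
E
```

```text
[0.1075 0.6426] [0.0399 0.04   0.0402 0.0396 0.0398 0.0395 0.0398 0.0401]
[0.6491 0.0602 0.0681] 0.6490797125508304 0.649071843894415
```

play_rows(targets=[0.4,0.03,0,-0.3,0,0.4,0.03,0,-0.5,0,0.4,0.03,0,-0.65,0,0.4,0.03,0,-0.7,0,0.4,0.03,0,-0.7,0,0.4,0.03,0,-0.7,0])

```text
clock: 55.1
tcp_pos: [0.6488, 0.0602, 0.0606]
orientation: [0.745, 0.668, -0.0, -0.0]
wrist_force: [-3.8, 0.4, 3.8]
gripper_width: 0.615
```

play_rows(targets=[0.4,0,0,-0.05,0,0.4,0,0,-0.05,0,0.4,0,0,-0.05,0])

```text
clock: 55.4
tcp_pos: [0.6488, 0.0602, 0.0606]
orientation: [0.745, 0.668, -0.0, -0.0]
wrist_force: [-6.0, -0.2, 8.0]
gripper_width: 0.613
```

play_rows(targets=[0.4,0,0,0.04,0,0.7,0,0,0.05,0,0.8,0,0,0.05,0,0.9,0,0,0.05,0,1,0,0,0.05,0,1,0,0,0.05,0,1,0,0,0.05,0,1,0,0,0.05,0])

```text
clock: 56.2
tcp_pos: [0.6489, 0.0602, 0.0602]
orientation: [0.745, 0.668, 0.0, 0.0]
wrist_force: [0.2, 0.6, 0.0]
gripper_width: 1.002
```

play_rows(targets=[1,0,0,2,0,1,0,0,5,0,1,0,0,9,0,1,0,0,13,0,1,0,0,17,0,1,-1,-3,20,0,1,-2,-7,22,0,1,-3,-11,22,0,1,-3,-14,22,0,1,-3,-16,22,0])

```text
clock: 57.2
tcp_pos: [0.6185, -0.1021, 0.2808]
orientation: [0.745, 0.667, 0.0, 0.001]
wrist_force: [-0.4, 0.3, 0.7]
gripper_width: 0.999
```

play_rows(targets=[1,0,0,0,0,1,0,0,0,0,1,0,0,0,0,1,0,0,0,0])

```text
clock: 57.6
tcp_pos: [0.619, -0.0984, 0.2802]
orientation: [0.744, 0.668, 0.0, -0.0]
wrist_force: [-0.4, -0.1, 0.2]
gripper_width: 0.999
```

```bash
python3 - <<'E'
from h import *
st,im=shot('wrist','w33'); s=shot('side','s33')[1];c=shot('scene','c33')[1]; print(st['clock'],st['tcp_pos'],st['wrist_force'],st['gripper_width'])
import json; json.dump({k:np.array(v).tolist() for k,v in st.items()},open('w33.json','w'))
cv2.imwrite('pics/z36.png',cv2.resize(im[0:230,200:320],None,fx=2.6,fy=2.6))
E
```

```text
57.6 [ 0.6189674  -0.09843997  0.28016667] [-0.35209682 -0.05418448  0.15003656] 0.9992294536245796
```

View pics/z36.png

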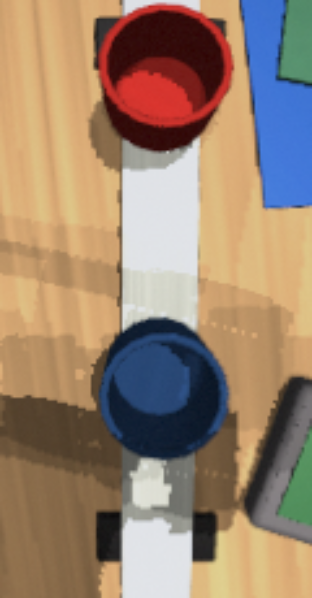

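View pics/s33.png

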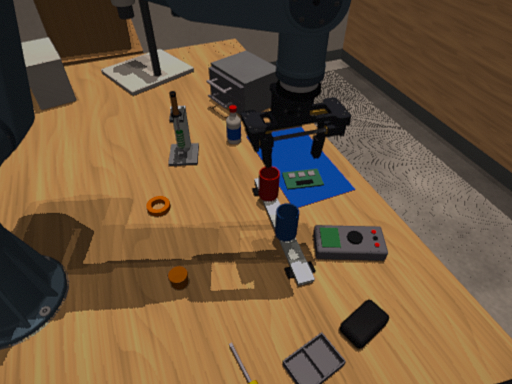

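View pics/c33.png

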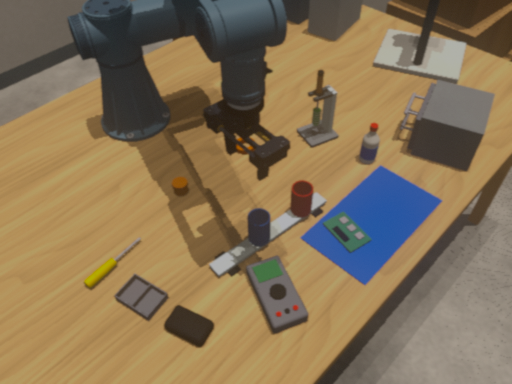

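```bash
python3 - <<'E'
from rail import *
import json
np.set_printoptions(precision=4,suppress=True)
st={k:np.array(v) for k,v in json.load(open('w33.json')).items()}; im=np.load('pics/w33.npy')
p,W,C=rail(im,st,[65,72,80,88,95,190,200,215],240,284,60,120); print(p,W)
for n,x,y in (('red',165,65),('blue',164,394)):
    e=onz('wrist',x/2.6+200,y/2.6,.103,st); print(n,e,'off centre',(e[0]-np.polyval(p,e[1]))*np.cos(.11))
s0=np.load('pics/side0.npy').astype(int);s=np.load('pics/s33.npy').astype(int)
for n,(a,b,c,d) in dict(board=(165,195,275,330),bottle=(98,150,222,246),tape=(192,220,142,175),jar=(262,290,164,192),rest=(85,170,165,200),mouse=(295,350,335,392),meter=(220,265,310,390),tray=(330,384,280,350)).items(): print(n,np.abs(s0[a:b,c:d]-s[a:b,c:d]).mean().round(1),end=' ')
E
```

```text
[0.1194 0.6423] [0.0403 0.0403 0.0404 0.0405 0.0392 0.0217 0.0395 0.0403]
red [0.6483 0.0593 0.103 ] off centre -0.0011391945833207004
blue [ 0.6333 -0.0799  0.103 ] off centre 0.0005390494905965509
board 15.7 bottle 12.6 tape 14.9 jar 22.6 rest 14.8 mouse 11.7 meter 12.3 tray 14.5
```

```bash
python3 - <<'E'
from h import *
for a,b,x in (('scene0','c33',(200,260,300,385)),('side0','s33',(165,195,280,330))):
    for n in (a,b):
        h=cv2.cvtColor(np.load(f'pics/{n}.npy'),cv2.COLOR_BGR2HSV)[x[0]:x[1],x[2]:x[3]]; m=cv2.inRange(h,(45,60,40),(90,255,255)); print(n,cv2.countNonZero(m),cv2.boundingRect(cv2.findNonZero(m)),cv2.moments(m,True)['m10']/cv2.countNonZero(m),cv2.moments(m,True)['m01']/cv2.countNonZero(m))
c=np.load('pics/c33.npy');s=np.load('pics/s33.npy')
cv2.imwrite('pics/z37.png',np.hstack([cv2.resize(c[60:150,280:380],None,fx=4,fy=4,interpolation=2),cv2.resize(s[85:175,150:250],None,fx=4,fy=4,interpolation=2)]))
E
```

```text
scene0 631 (24, 12, 47, 40) 46.15372424722663 32.40729001584786
c33 631 (24, 13, 46, 39) 45.99841521394612 32.353407290015845
side0 415 (3, 4, 41, 20) 22.101204819277108 14.144578313253012
s33 427 (3, 4, 41, 20) 22.15456674473068 14.234192037470725
```

View pics/z37.png

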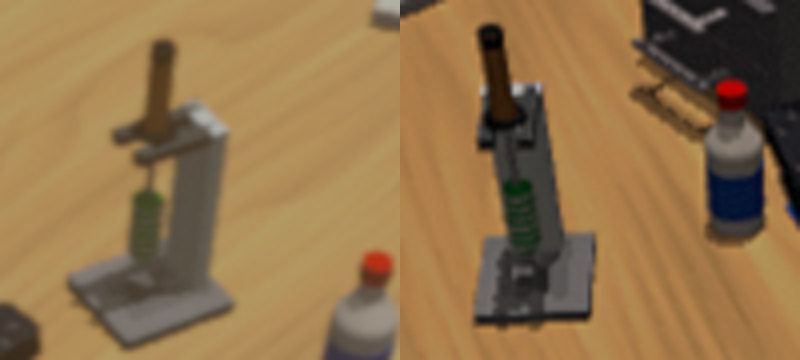

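The board hasn't moved, the brush hangs exactly as it did at the start, and both pots are upright and centred. Handing in.

```bash
python3 -c "
from workcell import manip
print(manip.hand_in())"
```

```text
the job is handed in; nothing more can be done
None
```

The job is done and handed in at about 58 s on the robot's clock: both pots there are brushed and on the rail, and the brush is back on its rest. No white pot showed in any view, so I brushed blue and then red. In each pot the brush touched the floor (about 6 N), rose 55 mm, and touched the floor again.

**Disturbance:** while I was fetching the blue pot, the red one was knocked off the rail and ended lying on the mat against the board. I lifted it by its rim so it swung base-down, set it upright on the bench, regripped it and put it back on the rail.

**Last checks:**
- **Pots:** both stand upright on the rail. The wrist camera puts red about 1.1 mm and blue about 0.5 mm off the rail's centre line.
- **Brush:** it hangs by its collar on the prongs, head down, and looks the same as at the start.
- **Board:** its outline and centre match the first pictures to within a pixel, so the fallen pot did not shift it.
- **Other things:** they look unmoved by eye. My pixel-difference comparison was too noisy to confirm that.

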